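Open the boiler of the steam espresso machine

TASK

The espresso machine is cold and must be refilled: unscrew the black cap from the filler neck on its top (anticlockwise, regripping as often as needed) without forcing the thread up, down or sideways, and keep hold of it as it comes free. Then set the cap down gently, knob upwards, in the middle of the white saucer, let go, and leave everything else as it stands.

Things in the scene. Friction and masses are not known exactly. Their poses are not given: they have to be found in the camera images.
- cap: Round black screw cap, 49 mm tall, 85 to 170 g, steel disc with a red mark on top. Origin: centre of its open lower rim; z up its axis. A knob on top, below it a hollow skirt 49 mm across, 27 mm tall, three brass lugs inside. It starts done up, rim 2 to 3 mm over the deck. The brittle thread spoils if the cap's contact forces on the neck add up to over 15 N (some 6 N are there at the start, from the sprung seal).
- cap_knob (a point): Point on the cap's axis 38 mm above its rim, the height to grip: mid-height of the ribbed knob, a cylinder 54 mm across and 22 mm tall (27 to 49 mm above the rim), alike all round.
- neck (a point): Centre of the steel filler neck's upper rim, 232 mm above the worktop, 26 mm above the deck. Neck 30 mm across, 37 mm over its thread; a red seal ring on it stands up to 5 mm higher. The cap climbs 8 mm per full turn anticlockwise seen from above, with about 1 mm play up, down and sideways; it turns lightly. It comes free somewhere between 1.3 and 1.7 turns, then lifts straight off.
- machine: Steam espresso machine, fixed. Origin on the worktop straight below the filler neck; its x axis points to its front (drip tray and filter holder), z up. Deck from 80 mm behind to 135 mm in front of the origin and 100 mm to either side. Filter-holder handle reaches 237 mm in front; steam pipe 128 mm to its right side.
- steam_knob (a joint): Round black steam knob, 40 mm across, on the deck 95 mm in front of and 62 mm to the left of the neck; 0 = shut, rad. Leave it alone.
- saucer: White saucer, 130 mm across, loose, 220 g. Origin: centre of its underside. Its flat middle is 80 mm across and lies 6 mm above the origin; the rim stands 15 mm high.
- espresso_cup: White espresso cup, 58 mm across and 52 mm tall, standing on the deck in front and to the right of the neck; origin at the centre of its underside. Leave it alone.
- shot_glass: Small white bowl-like cup, 48 mm across, 22 mm tall, on the drip tray; origin at the centre of its underside. Leave it alone.
- sugar_jar: Blue jar with a wooden lid, 72 mm across, 100 mm tall; origin at the centre of its underside. Stands on one side of the machine, the saucer on the other. Leave it alone.
- mug: White mug, 80 mm across, 95 mm tall; origin at the centre of its underside. Leave it alone.
- coffee_tin: Red tin, 90 mm across, 130 mm tall; origin at the centre of its underside. Leave it alone.
- milk_jug: Steel milk jug, 72 mm across, 85 mm tall; origin at the centre of its underside. Leave it alone.
- tamper: Wooden coffee tamper, 50 mm across, 78 mm tall; origin at the centre of its underside. Leave it alone.
Things that resemble listed ones, but are neither listed nor needed, are in the scene too. There is more than one size of the cap; the one meant has the size given above.

How it is judged:
By the outcome, as a careful person would: the job done as asked, in the order asked, and still so for the second after the job is handed in, with the robot touching nothing.
It also fails if it takes over 72 s, if anything falls off the work surface, if the arm or the gripper's body presses on something with over 40 N, if the wrist force passes 120 N, or if a joint passes its speed limit or range.

ROBOT

A 6-joint arm with a two-finger parallel gripper is mounted at the origin on the work surface. World frame = base frame: x ahead of the robot, y to its left, z up, the work surface at z = 0. Lengths are in m, angles in rad, forces in N, time in s.
With the tool pointing down it reaches from about 0.3 to 0.875 m from the base axis. Payload 6.4 kg.
Tool frame: the origin (TCP) lies between the finger pads; the fingertips stand 8 mm ahead of it and the grasp point (between the pads) lies 11 mm behind it; z points along the fingers, x is the direction in which the jaws open and shut, and the axes are right-handed (so a half turn about z gives the same grasp; the last joint's range is limited). The gripper opens to 85 mm and grips with 20 to 120 N. Pads are 22 mm wide; open, the fingers measure 114 mm over their backs; the gripper's body (76 mm by 85 mm) begins 54 mm behind the grasp point. The pads swing forward as they close: fully open they stand 13 mm farther back than shut.
Start: joints at [-1.53, 0.181, 1.607, -0, 1.354, -0.206], TCP at [0.14, -0.558, 0.212] pointing down, gripper open.
Joint ranges: [-2.99, 2.99], [-0.89, 2.07], [0.3, 2.58], [-1.14, 4.28], [0, 2.63], [-3.12, 3.12]. Speed limits (rad/s): [2.57, 2.57, 3.01, 3.14, 3.14, 3.14].

INTERFACE

Orientations are given as a unit quaternion [w, x, y, z].
In Python, from bench import ctrl gives the robot as it stands.
- The arm moves only by the tool drive_tool, never from a script. Its argument "commands" is a list of rows, each an object of numbers: "gripper": the closure, from 0 (fully open) to 1 (shut); "dx", "dy", "dz": the shift along the tool's x, y, z in cm; "turn": the turn about the tool's z in degrees. A call has 1 to 20 rows; each row is the pose to reach, as a shift and turn from the pose commanded when the call began, along the tool's axes at that moment; what a row does not reach only later rows make up. A row lasts 1/8 s, in which the tool goes at most 62.5 mm and 10.7 degrees, less where a joint would pass 70% of its speed; a pose out of reach is approached as far as the arm can. A call with a gripper value outside its range is refused whole. The fingers move at their own pace and stop on an object; the grip force is fixed at half the most. Time passes only in rows, so rows that repeat a pose let the fingers close. It gives the time, the measured TCP pose, the force and the opening at its end, in the units of the state.
- ctrl.get_obs(): the state, without advancing time (a new reading comes with each control period).
- ctrl.camera(name): name is "side" or "top"; returns a dict with "image" (420x560x3 uint8, red, green, blue), "mtx" (3x3 intrinsics, pixels), "k1" (the pictures are not rectified: a ray, as slopes to the right and down, at radius r is drawn at 1 + k1 r^2 times it, then the intrinsics apply), "R" (3x3) and "t" (3): a world point X has camera coordinates R X + t. Camera axes: x right, y down, z forward; pixel columns grow to the right and rows downward; lengths in m; the calibration is good to about 2 mm. A picture is of the moment at which its call begins. There is no depth.
- ctrl.hand_in(): hands the job in, once; it reports no verdict.
The state is a dict: "time_s": time; "q": joint angles; "dq": joint speeds; "joint_efforts": joint torques, N m; "eef_pos": TCP position; "eef_rot": TCP orientation; "wrist_force": force on the tool from outside, world axes, zero at the start; "torque": the same for the moment, N m; "opening": opening from 0.0 (shut) to 1.0 (fully open).
Only numpy, scipy, OpenCV 4.12 (cv2) and the standard library are available. Lean on these libraries where they do the work, as an engineer would, in place of code of your own. Each camera call takes 0.05 s, during which the arm holds its last target.

## Working session

There is one attempt and no reset: what is moved stays moved. The work goes in short steps, Python scripts to look and compute and a tool call to move; the robot and the scene stay as the last step left them, time stands still between calls to the robot, and variables do not carry over. Pictures are saved under pics/ and viewed, and the job is handed in when it is done.

Besides the shell and the picture viewer there is one more tool, called after "Emit:" by a JSON object that holds its "name" and its "arguments". drive_tool: Moves the arm, as the interface text tells. Its arguments: {"type":"object","properties":{"commands":{"type":"array","items":{"type":"object","properties":{"gripper":{"type":"number"},"dx":{"type":"number"},"dy":{"type":"number"},"dz":{"type":"number"},"turn":{"type":"number"}}}}},"required":["commands"]}

```bash
mkdir -p pics; ls
python3 - <<'E'
from bench import ctrl
import cv2
for n in("side","top"):
    c=ctrl.camera(n); cv2.imwrite(f"pics/{n}0.png",c["image"][:,:,::-1]); print(n,c["mtx"],c["k1"],c["R"],c["t"])
print(ctrl.get_obs())
E
```

```text
pics
side [[418.23730994   0.         289.16876557]
 [  0.         418.23730994 209.83721306]
 [  0.           0.           1.        ]] -0.07652392306185057 [[-0.74777153 -0.66367601  0.01928434]
 [-0.51533075  0.56182542 -0.64713709]
 [ 0.41865492 -0.49384851 -0.76212972]] [0.425794  0.3911882 0.8677555]
top [[481.81103322   0.         285.54030303]
 [  0.         481.81103322 211.02465228]
 [  0.           0.           1.        ]] -0.02203212108090026 [[-0.02664869 -0.99960465 -0.00896607]
 [-0.99603401  0.02731302 -0.08467732]
 [ 0.08488874  0.00667397 -0.99636808]] [0.02743108 0.58399448 1.34970645]
{'time_s': 0.1, 'q': array([-1.53030412e+00,  1.81427323e-01,  1.60788770e+00, -2.59691979e-05,
        1.35381045e+00, -2.06289107e-01]), 'dq': array([-0.00103851,  0.00070457, -0.00279425, -0.00060586, -0.00050779,
       -0.00119424]), 'joint_efforts': array([ 7.08855696e-04, -4.45880020e+01, -3.52238131e+01, -2.55228870e-04,
        4.16306168e-03, -3.88410754e-06]), 'eef_pos': array([ 0.14045655, -0.55704915,  0.21170625]), 'eef_rot': array([-5.76757080e-04,  7.88761296e-01, -6.14699138e-01, -5.04876512e-04]), 'wrist_force': array([ 0.00716034, -0.76879994, -0.16689198]), 'torque': array([-0.0586452 , -0.02681038,  0.02698732]), 'opening': 1.0005548813863692}
```

View pics/side0.png

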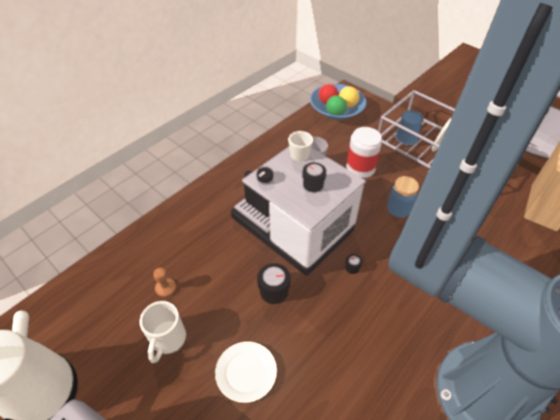

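View pics/top0.png

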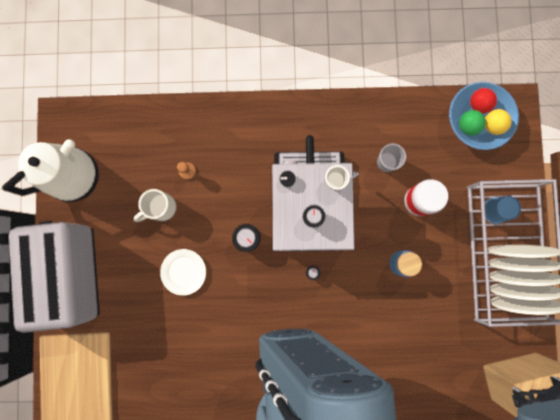

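The top view shows the machine's cap at about (314,216), the saucer at (184,272), a larger decoy cap at (246,238) and a small decoy at (313,272). I'll zoom in and measure.

```bash
cat > h.py <<'E'
import numpy as np,cv2
from bench import ctrl
def ray(c,u,v):
    K=c["mtx"]; d=np.array([(u-K[0,2])/K[0,0],(v-K[1,2])/K[1,1]])
    s=d.copy()
    for _ in range(20): s=d/(1+c["k1"]*(s@s))
    D=c["R"].T@np.array([s[0],s[1],1]); C=-c["R"].T@c["t"]
    return C,D
def atz(c,u,v,z):
    C,D=ray(c,u,v); return C+D*(z-C[2])/D[2]
def proj(c,X):
    p=c["R"]@np.asarray(X,float)+c["t"]; s=p[:2]/p[2]; s=s*(1+c["k1"]*(s@s)); K=c["mtx"]
    return np.array([K[0,0]*s[0]+K[0,2],K[1,1]*s[1]+K[1,2]])
def crop(c,x0,y0,w,h,f,name):
    im=cv2.resize(c["image"][y0:y0+h,x0:x0+w,::-1],None,fx=f,fy=f,interpolation=cv2.INTER_CUBIC); cv2.imwrite("pics/"+name,im); return im
E
python3 - <<'E'
from h import *
t=ctrl.camera("top"); s=ctrl.camera("side")
a=crop(t,264,125,100,135,4,"a.png"); b=crop(s,225,120,150,150,4,"b.png")
cv2.imwrite("pics/ab.png",cv2.copyMakeBorder(np.hstack([a[:540],b[:540,:390]]),0,0,0,0,0))
b=crop(s,270,140,90,70,8,"b.png")
c=crop(t,150,240,70,70,8,"sc.png")
# initial guess
print("cap top top",atz(t,314,216,.257),"saucer",atz(t,184,272,.015))
print("cap side",atz(s,314,171,.257),"saucer side",atz(s,247,371,.015))
# auto saucer outline
for nm,cc,box in(("top",t,(150,240,70,70)),("side",s,(205,335,85,75))):
    x,y,w,h=box; im=cc["image"][y:y+h,x:x+w].min(2); m=(im>130).astype(np.uint8)
    cs,_=cv2.findContours(m,cv2.RETR_EXTERNAL,cv2.CHAIN_APPROX_NONE); k=max(cs,key=cv2.contourArea)[:,0]+[x,y]
    P=np.array([atz(cc,u,v,.015)[:2] for u,v in k]); e=cv2.minEnclosingCircle(P.astype(np.float32)); print(nm,e,(P.max(0)+P.min(0))/2,P.max(0)-P.min(0))
E
```

```text
cap top top [ 0.55108979 -0.05692702  0.257     ] saucer [0.41882945 0.30586302 0.015     ]
cap side [ 0.54776349 -0.05108987  0.257     ] saucer side [0.41438371 0.30998364 0.015     ]
top ((0.4198603332042694, 0.3095875382423401), 0.0662112906575203) [0.4192901  0.31014692] [0.13082777 0.12912351]
side ((0.4175869822502136, 0.3112303614616394), 0.06622276455163956) [0.4175797  0.31135405] [0.13048355 0.1315623 ]
```

View pics/ab.png

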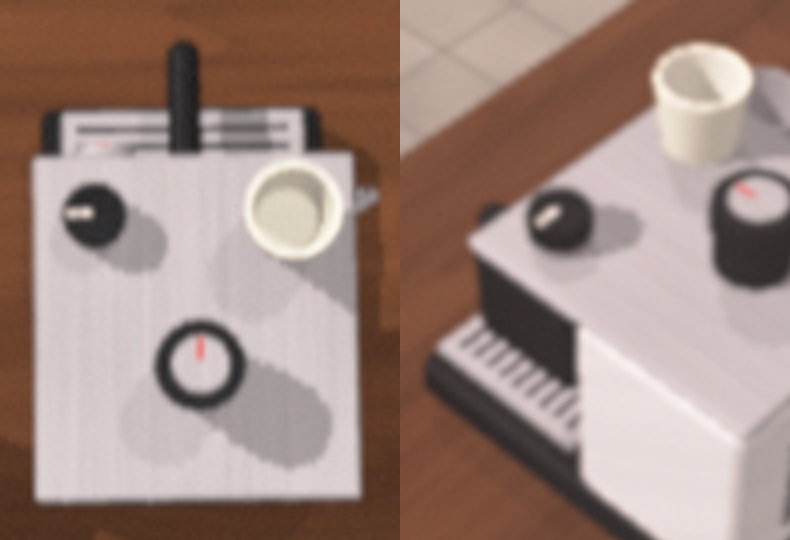

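View pics/b.png

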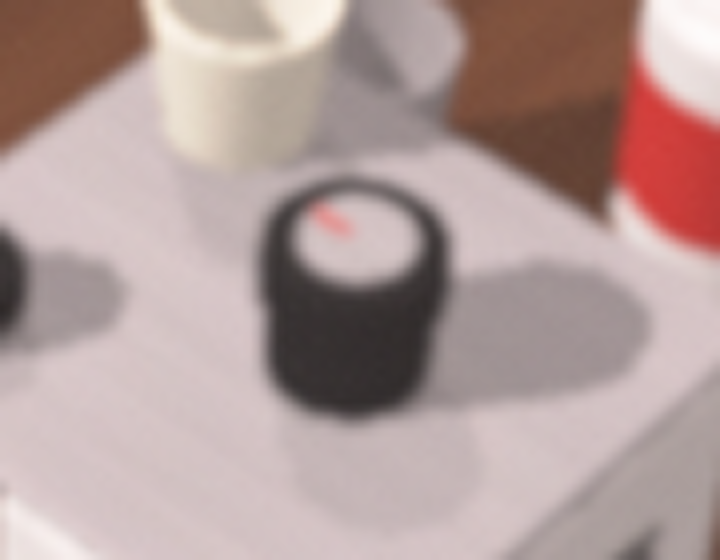

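View pics/sc.png

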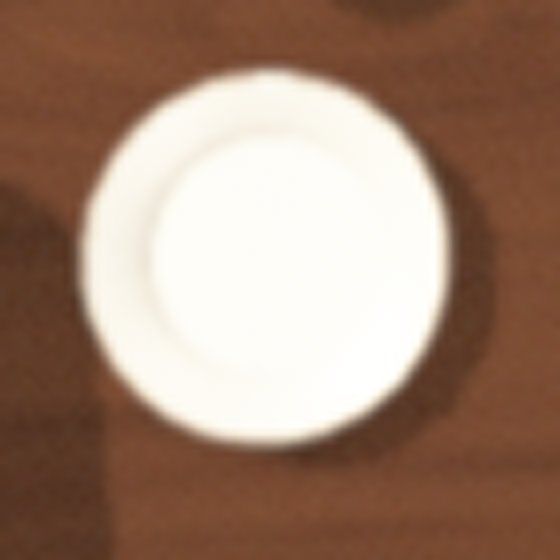

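```bash
cat > fit.py <<'E'
from h import *
from scipy.optimize import minimize
def hullmask(c,x,y,z0,shape):
    m=np.zeros((shape[0]*4,shape[1]*4),np.uint8); a=np.linspace(0,2*np.pi,60)
    for r,lo,hi in((.0245,0,.027),(.027,.027,.049)):
        p=np.array([proj(c,[x+r*np.cos(t),y+r*np.sin(t),z0+h]) for t in a for h in(lo,hi)])
        hl=cv2.convexHull(((p+.5)*4*16).astype(np.int32).reshape(-1,1,2)); cv2.fillPoly(m,[hl],255,shift=4)
    return cv2.resize(m,shape[::-1],interpolation=cv2.INTER_AREA)/255.
def soft(c,box):
    x,y,w,h=box; im=c["image"][y:y+h,x:x+w].astype(float); g=im.max(2)
    return np.clip((150-g)/100,0,1)
E
python3 - <<'E'
from fit import *
t=ctrl.camera("top"); s=ctrl.camera("side")
bx={"top":(295,198,40,36),"side":(298,158,32,40)}
dat=[]
for n,c in(("top",t),("side",s)):
    x,y,w,h=bx[n]; im=c["image"][y:y+h,x:x+w].astype(int); g=im.max(2)
    print(n,g[h//2]); 
    m=(g<120).astype(np.uint8); n_,l,st,ce=cv2.connectedComponentsWithStats(m); i=1+np.argmax(st[1:,4])
    cs,_=cv2.findContours((l==i).astype(np.uint8),cv2.RETR_EXTERNAL,cv2.CHAIN_APPROX_NONE)
    f=np.zeros_like(m); cv2.drawContours(f,[max(cs,key=cv2.contourArea)],-1,1,-1)
    print(f.sum()); dat.append((c,(x,y,w,h),f.astype(float)))
def cost(p,ds):
    e=0
    for c,(x,y,w,h),f in ds:
        e+=np.abs(hullmask(c,*p[:2],p[2] if len(p)>2 else .2085,c["image"].shape[:2])[y:y+h,x:x+w]-f).sum()
    return e
for nm,ds in(("both",dat),("top",dat[:1]),("side",dat[1:])):
    r=minimize(cost,[.55,-.054],args=(ds,),method="Nelder-Mead",options=dict(initial_simplex=[[.55,-.054],[.554,-.054],[.55,-.05]],xatol=1e-4)); print(nm,r.x,r.fun)
# disc centroid
for n,c in(("top",t),("side",s)):
    x,y,w,h=bx[n]
# deck & cup
print("cup",atz(t,337,177,.258),"decoyL",atz(t,246,237,.05), "machine deck corners",[atz(t,u,v,.206)[:2].round(3) for u,v in((272.3,164),(352,163.5),(273,250),(354,249.5))])
E
```

```text
top [211 212 215 215 214 218 201 146  79  51  55 108 187 214 217 213 212 214
 216 216 220 216 214 214 214 198 128  65  48  64 109 149 161 168 181 175
 179 193 207 209]
395
side [214 215 213 197 163 111  70  55  56  57  56  58  59  57  59  58  58  57
  57  57  56  56  54  53  51  53  73 110 144 158 162 160]
419
both [ 0.55159762 -0.05674585] 264.10980392156864
top [ 0.55159307 -0.05666492] 32.64313725490196
side [ 0.5504911  -0.05554351] 230.52156862745096
cup [ 0.64255549 -0.11453858  0.258     ] decoyL [0.51268712 0.12370868 0.05      ] machine deck corners [array([0.688, 0.04 ]), array([ 0.684, -0.159]), array([0.474, 0.044]), array([ 0.47 , -0.155])]
```

Run:
```python
from fit import *
t=ctrl.camera("top"); s=ctrl.camera("side")
c=s; x,y,w,h=(298,155,36,45); g=c["image"][y:y+h,x:x+w].max(2)
for th in(100,120,130):
    m=(g<th).astype(np.uint8); n,l,st,ce=cv2.connectedComponentsWithStats(m); i=1+np.argmax(st[1:,4])
    ys,xs=np.nonzero(l==i); f=np.zeros((h,w),np.uint8); cv2.fillConvexPoly(f,cv2.convexHull(np.c_[xs,ys].astype(np.int32)),1)
    for z in(.2085,):
        def cost(p): return np.abs(hullmask(c,p[0],p[1],z,(420,560))[y:y+h,x:x+w]-f).sum()
        r=minimize(cost,[.55,-.054],method="Nelder-Mead",options=dict(initial_simplex=[[.55,-.054],[.554,-.054],[.55,-.05]],xatol=1e-4)); print(th,f.sum(),r.x,r.fun)
```

```text
100 546 [ 0.55059207 -0.05536483] 103.83529411764707
120 591 [ 0.55007656 -0.05477865] 62.023529411764706
130 631 [ 0.54963822 -0.05414616] 45.65098039215686
```

```bash
cat >> h.py <<'E'
from scipy.spatial.transform import Rotation as Ro
def st():
    o=ctrl.get_obs(); q=o["eef_rot"]; R=Ro.from_quat([q[1],q[2],q[3],q[0]]).as_matrix(); return o,R
def go(X):
    o,R=st(); d=R.T@(np.array(X)-o["eef_pos"])*100
    print("t",o["time_s"],"pos",o["eef_pos"].round(4),"q",o["q"].round(3),"xaxis",R[:,0].round(3),"z",R[:,2].round(4),"F",o["wrist_force"].round(2),"op",round(o["opening"],3)); print("shift cm to",X,d.round(2)); return d
E
python3 -c "
from h import *
go([.14,-.557,.36]);go([.551,-.0557,.36])"
```

```text
t 0.4 pos [ 0.1405 -0.5575  0.2124] q [-1.53   0.181  1.607 -0.     1.354 -0.206] xaxis [ 0.244 -0.97  -0.   ] z [-0.e+00  3.e-04 -1.e+00] F [ 0.88 -0.13  0.58] op 1.003
shift cm to [0.14, -0.557, 0.36] [ -0.06   0.04 -14.76]
t 0.4 pos [ 0.1405 -0.5575  0.2124] q [-1.53   0.181  1.607 -0.     1.354 -0.206] xaxis [ 0.244 -0.97  -0.   ] z [-0.e+00  3.e-04 -1.e+00] F [ 0.88 -0.13  0.58] op 1.003
shift cm to [0.551, -0.0557, 0.36] [-38.63 -52.07 -14.75]
```

Emit:
{"name": "drive_tool", "arguments": {"commands": [{"dz":-5},{"dz":-10,"turn":5},{"dz":-14.5,"dx":-2,"dy":-2.7,"turn":10},{"dz":-14.5,"dx":-5,"dy":-6.7,"turn":15},{"dz":-14.5,"dx":-8.5,"dy":-11.5,"turn":20},{"dz":-14.5,"dx":-12,"dy":-16.2,"turn":25},{"dz":-14.5,"dx":-15.5,"dy":-20.9,"turn":30},{"dz":-14.5,"dx":-19,"dy":-25.6,"turn":35},{"dz":-14.5,"dx":-22.5,"dy":-30.3,"turn":40},{"dz":-14.5,"dx":-26,"dy":-35,"turn":45},{"dz":-14.5,"dx":-29.5,"dy":-39.8,"turn":50},{"dz":-14.5,"dx":-33,"dy":-44.5,"turn":55},{"dz":-14.5,"dx":-36,"dy":-48.5,"turn":60},{"dz":-14.5,"dx":-38,"dy":-51.2,"turn":60},{"dz":-14.5,"dx":-38.6,"dy":-52.1,"turn":60},{"dz":-14.5,"dx":-38.6,"dy":-52.1,"turn":60}]}}

```text
invalid input at $.commands[0]: expected keys gripper, dx, dy, dz, turn
```

```bash
python3 -c "
from h import *
go([.551,-.0557,.30])"
```

```text
t 0.4 pos [ 0.1405 -0.5575  0.2124] q [-1.53   0.181  1.607 -0.     1.354 -0.206] xaxis [ 0.244 -0.97  -0.   ] z [-0.e+00  3.e-04 -1.e+00] F [ 0.88 -0.13  0.58] op 1.003
shift cm to [0.551, -0.0557, 0.3] [-38.63 -52.07  -8.75]
```

All five keys are needed in every row.

Emit:
{"name": "drive_tool", "arguments": {"commands": [{"gripper":0,"dx":0,"dy":0,"dz":-5,"turn":0},{"gripper":0,"dx":0,"dy":0,"dz":-10,"turn":5},{"gripper":0,"dx":-2,"dy":-2.7,"dz":-14.5,"turn":10},{"gripper":0,"dx":-5,"dy":-6.7,"dz":-14.5,"turn":15},{"gripper":0,"dx":-8.5,"dy":-11.5,"dz":-14.5,"turn":20},{"gripper":0,"dx":-12,"dy":-16.2,"dz":-14.5,"turn":25},{"gripper":0,"dx":-15.5,"dy":-20.9,"dz":-14.5,"turn":30},{"gripper":0,"dx":-19,"dy":-25.6,"dz":-14.5,"turn":35},{"gripper":0,"dx":-22.5,"dy":-30.3,"dz":-14.5,"turn":40},{"gripper":0,"dx":-26,"dy":-35,"dz":-14.5,"turn":45},{"gripper":0,"dx":-29.5,"dy":-39.8,"dz":-14.5,"turn":50},{"gripper":0,"dx":-33,"dy":-44.5,"dz":-14.5,"turn":55},{"gripper":0,"dx":-36,"dy":-48.5,"dz":-14.5,"turn":60},{"gripper":0,"dx":-38,"dy":-51.2,"dz":-14.5,"turn":60},{"gripper":0,"dx":-38.6,"dy":-52.1,"dz":-14.5,"turn":60},{"gripper":0,"dx":-38.6,"dy":-52.1,"dz":-14.5,"turn":60}]}}

```text
time_s: 2.4
eef_pos: [0.5513, -0.056, 0.3573]
eef_rot: [-0.0, -0.376, 0.927, 0.0]
wrist_force: [-0.5, 1.0, -0.1]
opening: 1.001
```

```bash
python3 -c "
from h import *
go([.551,-.0557,.30])"
```

```text
t 2.4 pos [ 0.5513 -0.056   0.3573] q [-0.315  0.053  1.461 -0.     1.628  2.055] xaxis [-0.717 -0.697  0.001] z [-6.e-04 -2.e-04 -1.e+00] F [-0.46  1.03 -0.06] op 1.001
shift cm to [0.551, -0.0557, 0.3] [-0.    0.04  5.73]
```

Emit:
{"name": "drive_tool", "arguments": {"commands": [{"gripper":0,"dx":0,"dy":0,"dz":2,"turn":10},{"gripper":0,"dx":0,"dy":0,"dz":4,"turn":20},{"gripper":0,"dx":0,"dy":0,"dz":5,"turn":30},{"gripper":0,"dx":0,"dy":0,"dz":5.5,"turn":40},{"gripper":0,"dx":0,"dy":0,"dz":5.5,"turn":50},{"gripper":0,"dx":0,"dy":0,"dz":5.5,"turn":53},{"gripper":0,"dx":0,"dy":0,"dz":5.5,"turn":53}]}}

```text
time_s: 3.28
eef_pos: [0.5508, -0.0574, 0.3027]
eef_rot: [0.0, 0.078, 0.997, -0.0]
wrist_force: [0.2, 0.5, 0.4]
opening: 0.998
```

Run:
```python
from h import *
t=ctrl.camera("top"); s=ctrl.camera("side")
go([.551,-.0557,.235])
a=crop(s,250,90,130,120,6,"c1.png")
a=crop(t,254,160,120,100,6,"c2.png")
```

```text
t 3.375 pos [ 0.551  -0.057   0.3027] q [-0.317  0.072  1.547 -0.     1.523  2.979] xaxis [-0.988  0.154 -0.   ] z [ 2.e-04 -3.e-04 -1.e+00] F [0.83 0.41 0.27] op 0.998
shift cm to [0.551, -0.0557, 0.235] [0.03 0.13 6.77]
```

View pics/c1.png

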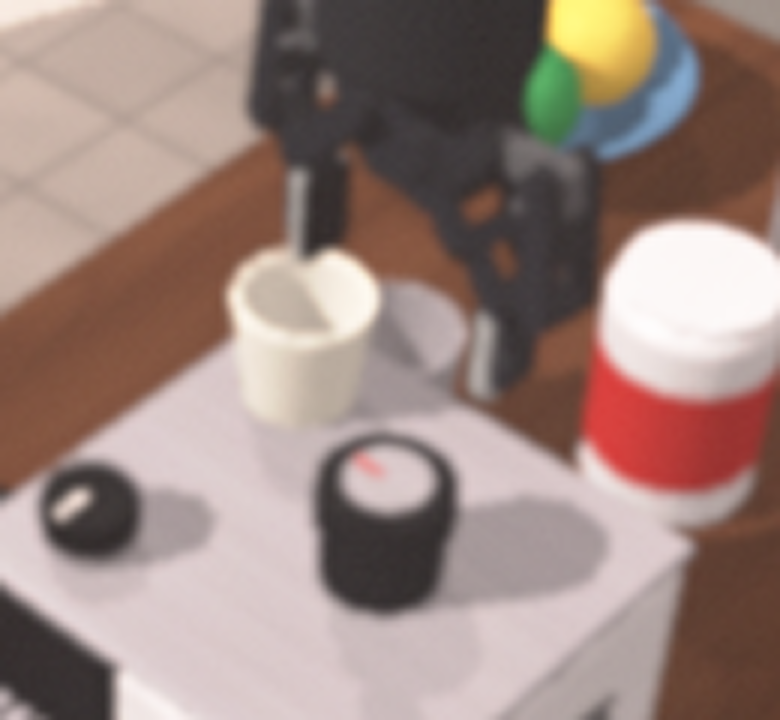

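View pics/c2.png

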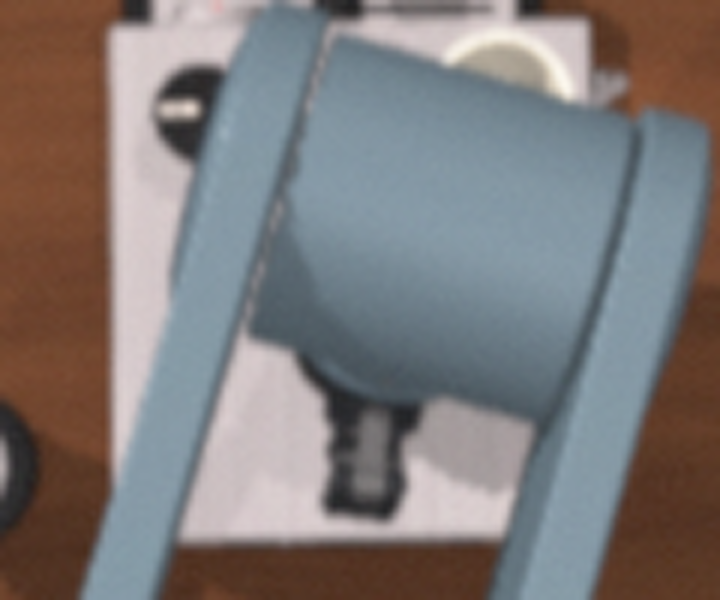

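Emit:
{"name": "drive_tool", "arguments": {"commands": [{"gripper":0.0,"dx":0,"dy":0.1,"dz":2,"turn":0},{"gripper":0.0,"dx":0,"dy":0.1,"dz":4,"turn":0},{"gripper":0.0,"dx":0,"dy":0.1,"dz":5.5,"turn":0},{"gripper":0.0,"dx":0,"dy":0.1,"dz":6.8,"turn":0},{"gripper":0.1,"dx":0,"dy":0.1,"dz":6.8,"turn":0},{"gripper":0.2,"dx":0,"dy":0.1,"dz":6.8,"turn":0},{"gripper":0.25,"dx":0,"dy":0.1,"dz":6.8,"turn":0},{"gripper":0.25,"dx":0,"dy":0.1,"dz":6.8,"turn":0}]}}

```text
time_s: 4.38
eef_pos: [0.5518, -0.0551, 0.2351]
eef_rot: [0.0, 0.077, 0.997, -0.0]
wrist_force: [-0.6, -0.7, 0.3]
opening: 0.752
```

Run:
```python
from h import *
s=ctrl.camera("side")
go([.551,-.0557,.235])
a=crop(s,270,120,90,80,8,"c3.png")
```

```text
t 4.425 pos [ 0.5518 -0.055   0.2349] q [-0.314  0.116  1.635  0.     1.39   2.983] xaxis [-0.988  0.154 -0.001] z [ 7.e-04 -2.e-04 -1.e+00] F [ 0.33  0.05 -0.54] op 0.745
shift cm to [0.551, -0.0557, 0.235] [ 0.07 -0.08 -0.01]
```

View pics/c3.png

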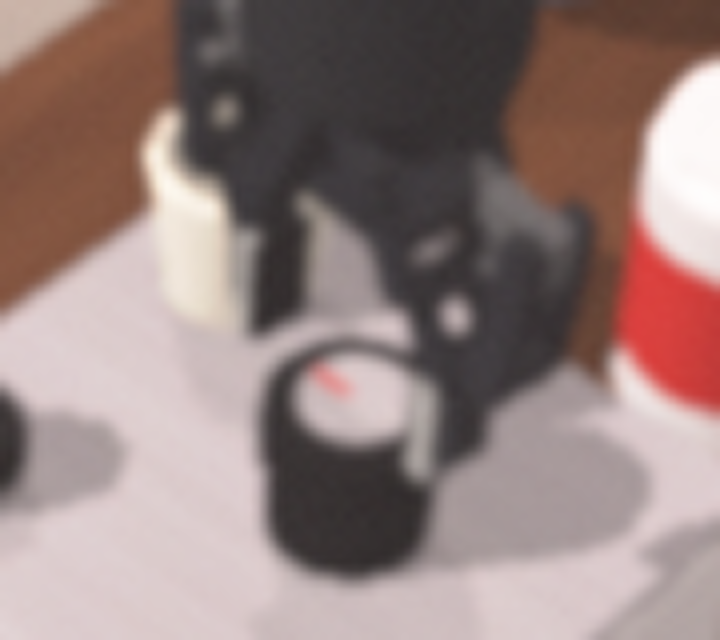

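Run:
```python
from h import *
s=ctrl.camera("side"); o,R=st()
im=cv2.resize(s["image"][120:200,270:360,::-1],None,fx=8,fy=8,interpolation=cv2.INTER_CUBIC)
P=lambda X:tuple(((proj(s,X)+.5-[270,120])*8).astype(int))
g=o["eef_pos"]; half=.085*o["opening"]/2
print(half, -s["R"].T@s["t"])
for sg,col in((1,(0,255,0)),(-1,(255,255,0))):
    for w in(-.011,.011):
        a=g+R@[sg*half,w,.003]; b=g+R@[sg*half,w,-.03]
        cv2.line(im,P(a),P(b),col,1)
for cx,cy,col in((.5510,-.0557,(0,0,255)),):
    for z in(.2355,.2575):
        p=np.array([P([cx+.027*np.cos(a),cy+.027*np.sin(a),z]) for a in np.linspace(0,6.28,60)]); cv2.polylines(im,[p],True,col,1)
cv2.imwrite("pics/c4.png",im)
```

```text
0.03182819039486013 [0.15669782 0.49134955 0.90628349]
```

View pics/c4.png

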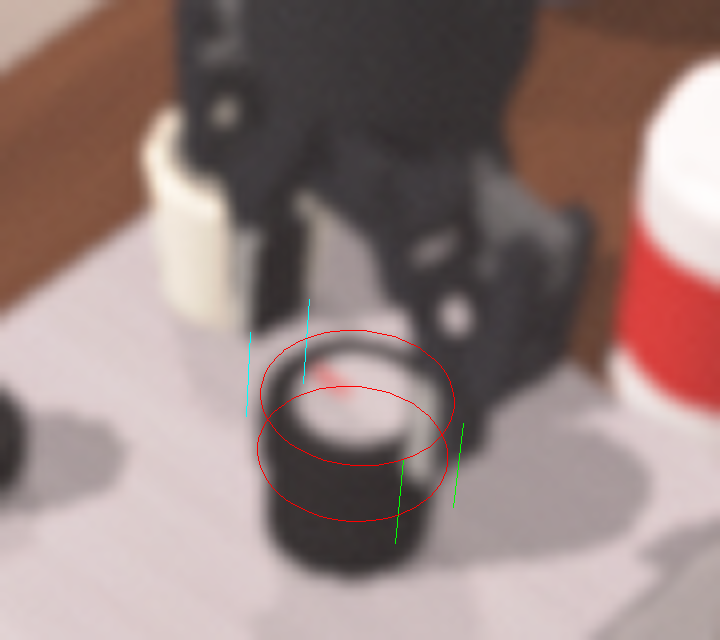

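Run:
```python
from h import *
s=ctrl.camera("side"); o,R=st()
from scipy.optimize import least_squares
def tip(g,half,obs):
    # unknown z offset and lateral offset common
    for nm,sg,px in(("rear",1,obs[0]),("front",-1,obs[1])):
        f=lambda p:proj(s,g+R@[sg*half+p[0],.011,-p[1]])-px
        r=least_squares(f,[0,0],x_scale=.001); print(nm,"x off mm",r.x[0]*1e3,"z rel TCP mm",r.x[1]*1e3)
tip(np.array([.551,-.057,.3027]),.0425,[np.array([478/6+250,392/6+90])-.5,np.array([305/6+250,255/6+90])-.5])
tip(np.array([.5516,-.0555,.235]),.0319,[np.array([403/8+270,478/8+120])-.5,np.array([256/8+270,328/8+120])-.5])
```

```text
rear x off mm 5.807234549810205 z rel TCP mm 37.03600430268437
front x off mm 1.5159500688200238 z rel TCP mm 38.26668484459172
rear x off mm -0.1570628380531186 z rel TCP mm 22.28282026839414
front x off mm 1.5610646052597905 z rel TCP mm 32.38935318356957
```

Run:
```python
from h import *
s=ctrl.camera("side"); o,R=st(); x0,y0,f=250,60,6
im=cv2.resize(s["image"][y0:y0+100+45,x0:x0+125,::-1],None,fx=f,fy=f,interpolation=cv2.INTER_CUBIC)[:600*2]
P=lambda X:tuple(((proj(s,X)+.5-[x0,y0])*f).astype(int))
g=o["eef_pos"]; half=.085*o["opening"]/2
def box(xa,xb,ya,yb,za,zb,col):
    c=[[g+R@[x,y,z] for x,y in((xa,ya),(xb,ya),(xb,yb),(xa,yb))] for z in(za,zb)]
    for k in c: cv2.polylines(im,[np.array([P(p) for p in k])],True,col,1)
    for a,b in zip(*c): cv2.line(im,P(a),P(b),col,1)
box(-.0425,.0425,-.038,.038,-.065,-.15,(0,255,255))
box(half,half+.012,-.011,.011,-.03,.0,(0,255,0))
box(-half-.012,-half,-.011,.011,-.03,.0,(255,255,0))
cv2.imwrite("pics/c5.png",im[:,:,:][:870])
cv2.imwrite("pics/c5.png",cv2.resize(im,None,fx=.69,fy=.69,interpolation=cv2.INTER_AREA)); print(im.shape)
```

```text
(870, 750, 3)
```

View pics/c5.png

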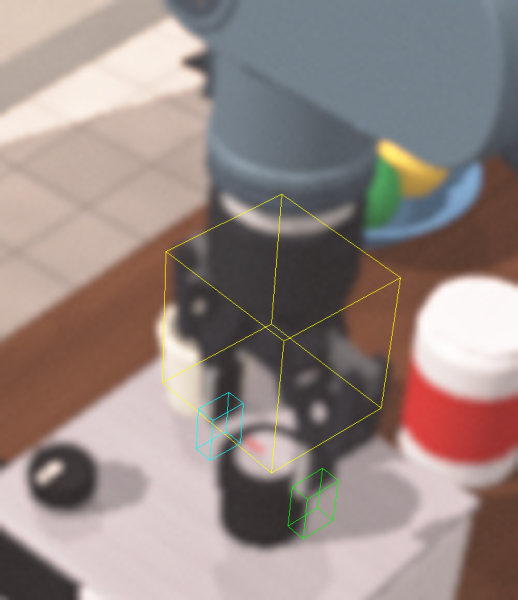

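Emit:
{"name": "drive_tool", "arguments": {"commands": [{"gripper":0.2,"dx":0,"dy":0,"dz":0.3,"turn":0},{"gripper":0.2,"dx":0,"dy":0,"dz":0.6,"turn":0},{"gripper":0.2,"dx":0,"dy":0,"dz":1.0,"turn":0},{"gripper":0.2,"dx":0,"dy":0,"dz":1.0,"turn":0}]}}

```text
time_s: 5.08
eef_pos: [0.5512, -0.0549, 0.2239]
eef_rot: [-0.001, 0.077, 0.997, 0.0]
wrist_force: [0.2, 0.4, 0.7]
opening: 0.795
```

Run:
```python
from h import *
s=ctrl.camera("side"); t=ctrl.camera("top"); 
go([.551,-.0557,.235])
a=crop(s,265,110,100,90,8,"c6.png")
a=crop(t,264,180,100,75,8,"c7.png")
```

```text
t 5.175 pos [ 0.5515 -0.055   0.2244] q [-0.314  0.125  1.646 -0.     1.371  2.983] xaxis [-0.988  0.154  0.   ] z [-2.e-04  0.e+00 -1.e+00] F [ 0.65 -0.35  0.82] op 0.799
shift cm to [0.551, -0.0557, 0.235] [ 0.04 -0.07 -1.06]
```

View pics/c6.png

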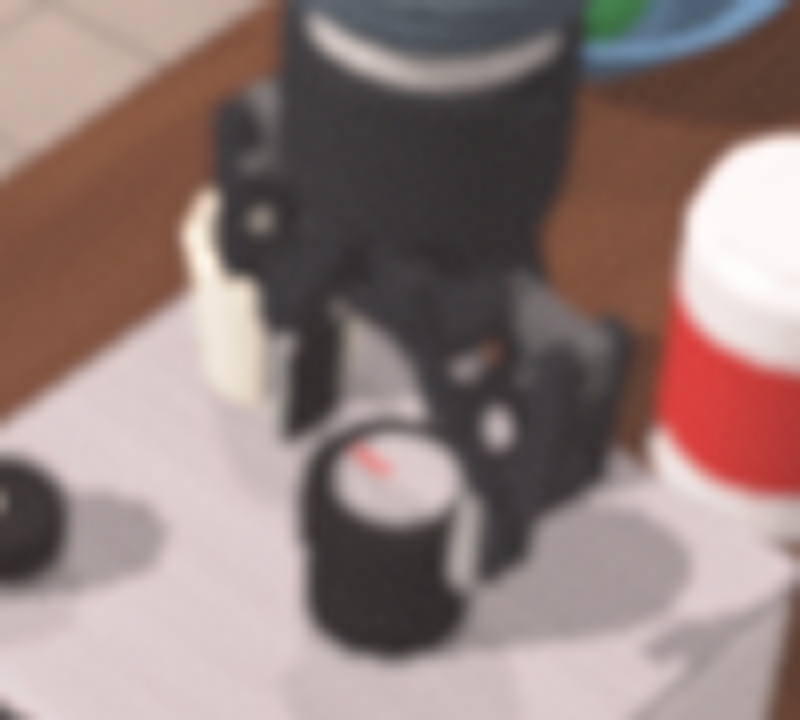

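View pics/c7.png

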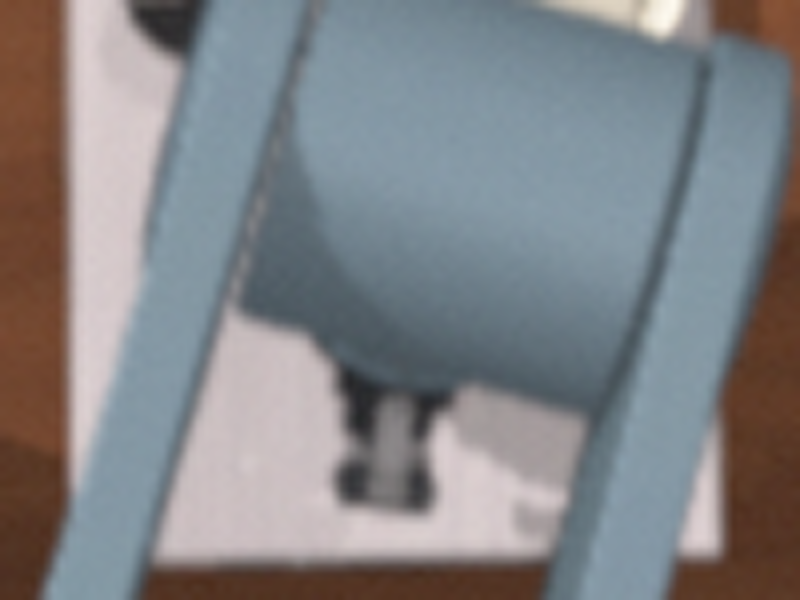

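Run:
```python
from h import *
s=ctrl.camera("side"); o,R=st(); 
for sg in(1,-1):
  for w in(.011,-.011):
    for z in(.206,.23,.25,.27):
        p=o["eef_pos"]+R@[sg*.085*o["opening"]/2,w,0]; p[2]=z
        print(sg,w,z,p[:2].round(4),((proj(s,p)+.5-[265,110])*8).round())
```

```text
1 0.011 0.206 [ 0.5197 -0.0389] [434. 690.]
1 0.011 0.23 [ 0.5197 -0.0389] [440. 632.]
1 0.011 0.25 [ 0.5197 -0.0389] [445. 582.]
1 0.011 0.27 [ 0.5197 -0.0389] [451. 530.]
1 -0.011 0.206 [ 0.5164 -0.0606] [491. 655.]
1 -0.011 0.23 [ 0.5164 -0.0606] [498. 597.]
1 -0.011 0.25 [ 0.5164 -0.0606] [504. 547.]
1 -0.011 0.27 [ 0.5164 -0.0606] [511. 495.]
-1 0.011 0.206 [ 0.5869 -0.0494] [278. 556.]
-1 0.011 0.23 [ 0.5869 -0.0494] [281. 498.]
-1 0.011 0.25 [ 0.5869 -0.0494] [284. 447.]
-1 0.011 0.27 [ 0.5869 -0.0494] [287. 395.]
-1 -0.011 0.206 [ 0.5835 -0.0711] [335. 523.]
-1 -0.011 0.23 [ 0.5835 -0.0711] [339. 465.]
-1 -0.011 0.25 [ 0.5835 -0.0711] [342. 414.]
-1 -0.011 0.27 [ 0.5835 -0.0711] [346. 362.]
```

Emit:
{"name": "drive_tool", "arguments": {"commands": [{"gripper":0.2,"dx":0,"dy":0,"dz":0.3,"turn":0},{"gripper":0.2,"dx":0,"dy":0,"dz":0.6,"turn":0},{"gripper":0.2,"dx":0,"dy":0,"dz":1.0,"turn":0},{"gripper":0.2,"dx":0,"dy":0,"dz":1.0,"turn":0}]}}

```text
time_s: 5.72
eef_pos: [0.5512, -0.0549, 0.2139]
eef_rot: [-0.0, 0.077, 0.997, 0.0]
wrist_force: [-0.5, 0.6, -0.5]
opening: 0.799
```

Run:
```python
from h import *
s=ctrl.camera("side")
go([.551,-.0557,.235])
a=crop(s,265,110,100,90,8,"c8.png")
```

```text
t 5.775 pos [ 0.5514 -0.055   0.2142] q [-0.314  0.133  1.658 -0.     1.351  2.983] xaxis [-0.988  0.154  0.001] z [-5.e-04  2.e-04 -1.e+00] F [-0.32  0.45  0.24] op 0.801
shift cm to [0.551, -0.0557, 0.235] [ 0.03 -0.08 -2.08]
```

View pics/c8.png

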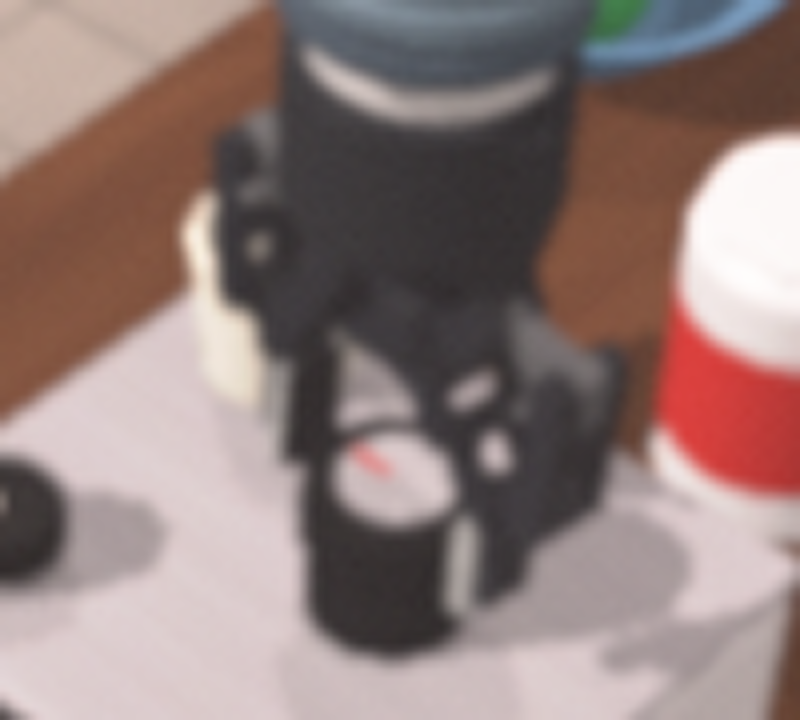

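Emit:
{"name": "drive_tool", "arguments": {"commands": [{"gripper":0.2,"dx":0,"dy":0,"dz":0.2,"turn":0},{"gripper":0.2,"dx":0,"dy":0,"dz":0.4,"turn":0},{"gripper":0.2,"dx":0,"dy":0,"dz":0.6,"turn":0},{"gripper":0.24,"dx":0,"dy":0,"dz":0.7,"turn":0},{"gripper":0.28,"dx":0,"dy":0,"dz":0.7,"turn":0},{"gripper":0.3,"dx":0,"dy":0,"dz":0.7,"turn":0},{"gripper":0.3,"dx":0,"dy":0,"dz":0.7,"turn":0}]}}

```text
time_s: 6.65
eef_pos: [0.5516, -0.0551, 0.2076]
eef_rot: [0.0, 0.077, 0.997, -0.0]
wrist_force: [-0.6, -0.3, -0.7]
opening: 0.697
```

```bash
cat >> h.py <<'E'
def favg(n=4):
    F=[];P=[];O=[];T=[]
    for _ in range(n):
        ctrl.camera("side"); o=ctrl.get_obs(); F.append(o["wrist_force"]);P.append(o["eef_pos"]);O.append(o["opening"]);T.append(o["torque"])
    print("t",o["time_s"],"F",np.mean(F,0).round(2),"sd",np.std(F,0).round(2),"T",np.mean(T,0).round(3),"pos",np.mean(P,0).round(5),"op",np.mean(O).round(4),"q6",o["q"][5].round(3))
E
python3 - <<'E'
from h import *
s=ctrl.camera("side")
a=crop(s,265,110,100,90,8,"c9.png")
favg()
E
```

```text
t 6.9 F [ 0.3  -0.45  0.06] sd [0.37 0.34 0.32] T [0.004 0.019 0.006] pos [ 0.55158 -0.05502  0.20754] op 0.6996 q6 2.983
```

View pics/c9.png

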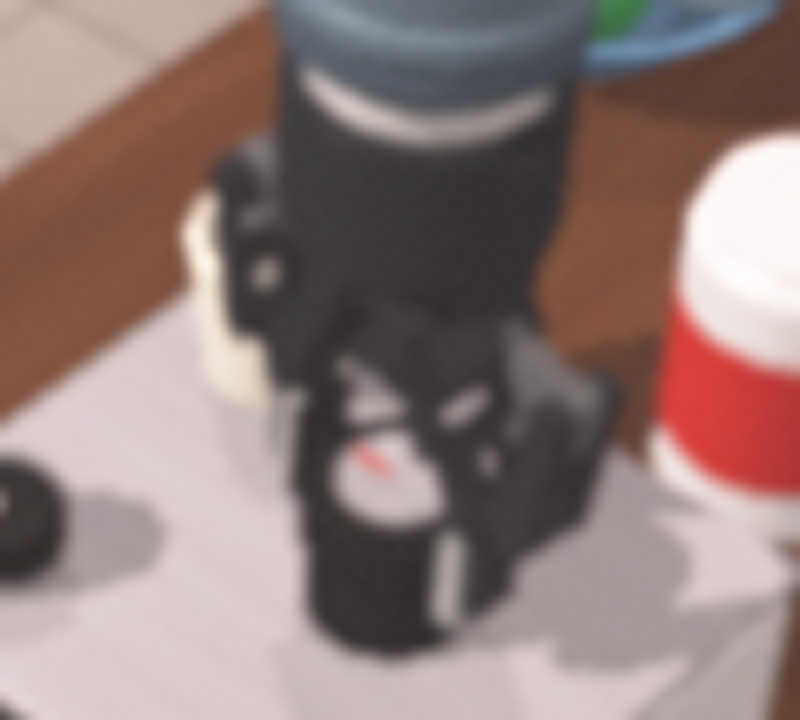

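Emit:
{"name": "drive_tool", "arguments": {"commands": [{"gripper":0.3,"dx":0,"dy":0,"dz":0.15,"turn":0},{"gripper":0.3,"dx":0,"dy":0,"dz":0.3,"turn":0},{"gripper":0.32,"dx":0,"dy":0,"dz":0.3,"turn":0},{"gripper":0.33,"dx":0,"dy":0,"dz":0.3,"turn":0},{"gripper":0.34,"dx":0,"dy":0,"dz":0.3,"turn":0}]}}

```text
time_s: 7.52
eef_pos: [0.5516, -0.055, 0.2046]
eef_rot: [0.0, 0.077, 0.997, 0.0]
wrist_force: [0.4, 0.2, -0.5]
opening: 0.658
```

```bash
python3 -c "
from h import *
favg()"
```

```text
t 7.725 F [ 0.22 -0.03  0.14] sd [0.48 0.36 0.44] T [ 0.003 -0.019 -0.037] pos [ 0.55159 -0.05502  0.20453] op 0.6611 q6 2.983
```

Emit:
{"name": "drive_tool", "arguments": {"commands": [{"gripper":0.346,"dx":0,"dy":0,"dz":0,"turn":0},{"gripper":0.346,"dx":0,"dy":0,"dz":0,"turn":0}]}}

```text
time_s: 7.98
eef_pos: [0.5516, -0.055, 0.2045]
eef_rot: [-0.0, 0.077, 0.997, -0.0]
wrist_force: [0.6, -0.7, -0.1]
opening: 0.653
```

```bash
python3 -c "
from h import *
favg(3)"
```

```text
t 8.125 F [0.19 0.36 0.09] sd [0.49 0.2  0.34] T [-0.037  0.001 -0.008] pos [ 0.55155 -0.05501  0.20449] op 0.6532 q6 2.983
```

Emit:
{"name": "drive_tool", "arguments": {"commands": [{"gripper":0.352,"dx":0,"dy":0,"dz":0,"turn":0},{"gripper":0.352,"dx":0,"dy":0,"dz":0,"turn":0}]}}

```text
time_s: 8.38
eef_pos: [0.5516, -0.055, 0.2045]
eef_rot: [0.0, 0.077, 0.997, 0.0]
wrist_force: [0.2, -0.4, 0.1]
opening: 0.647
```

```bash
python3 -c "
from h import *
favg(3)"
```

```text
t 8.525 F [-0.16 -0.57  0.53] sd [0.39 0.44 0.37] T [-0.026 -0.004  0.013] pos [ 0.55155 -0.05501  0.20448] op 0.6467 q6 2.983
```

Emit:
{"name": "drive_tool", "arguments": {"commands": [{"gripper":0.358,"dx":0,"dy":0,"dz":0,"turn":0},{"gripper":0.358,"dx":0,"dy":0,"dz":0,"turn":0}]}}

```text
time_s: 8.78
eef_pos: [0.5516, -0.055, 0.2045]
eef_rot: [0.0, 0.077, 0.997, -0.0]
wrist_force: [0.0, 0.8, 0.1]
opening: 0.638
```

```bash
python3 -c "
from h import *
favg(3)"
```

```text
t 8.925 F [-0.41  0.3   0.38] sd [0.29 0.76 0.32] T [ 0.003 -0.012 -0.01 ] pos [ 0.55157 -0.05503  0.20449] op 0.6408 q6 2.983
```

Emit:
{"name": "drive_tool", "arguments": {"commands": [{"gripper":0.364,"dx":0,"dy":0,"dz":0,"turn":0},{"gripper":0.364,"dx":0,"dy":0,"dz":0,"turn":0}]}}

```text
time_s: 9.18
eef_pos: [0.5514, -0.055, 0.2045]
eef_rot: [-0.0, 0.077, 0.997, 0.0]
wrist_force: [-0.2, 0.2, 0.1]
opening: 0.636
```

```bash
python3 -c "
from h import *
favg(3)"
```

```text
t 9.325 F [-1.02 -0.04  0.21] sd [0.2  0.58 0.43] T [-0.003  0.22   0.026] pos [ 0.55144 -0.05498  0.20447] op 0.6364 q6 2.983
```

Emit:
{"name": "drive_tool", "arguments": {"commands": [{"gripper":0.3,"dx":0,"dy":0,"dz":0,"turn":0},{"gripper":0.28,"dx":0,"dy":-0.1,"dz":0,"turn":0},{"gripper":0.28,"dx":0,"dy":-0.1,"dz":0,"turn":-10},{"gripper":0.28,"dx":0,"dy":-0.1,"dz":0,"turn":-20},{"gripper":0.28,"dx":0,"dy":-0.1,"dz":0,"turn":-30},{"gripper":0.28,"dx":0,"dy":-0.1,"dz":0,"turn":-40},{"gripper":0.28,"dx":0,"dy":-0.1,"dz":0,"turn":-50},{"gripper":0.28,"dx":0,"dy":-0.1,"dz":0,"turn":-60},{"gripper":0.28,"dx":0,"dy":-0.1,"dz":0,"turn":-70},{"gripper":0.28,"dx":0,"dy":-0.1,"dz":0,"turn":-80},{"gripper":0.28,"dx":0,"dy":-0.1,"dz":0,"turn":-81},{"gripper":0.31,"dx":0,"dy":-0.1,"dz":0,"turn":-81},{"gripper":0.32,"dx":0,"dy":-0.1,"dz":0,"turn":-81},{"gripper":0.32,"dx":0,"dy":-0.1,"dz":0,"turn":-81}]}}

```text
time_s: 11.08
eef_pos: [0.5514, -0.056, 0.2045]
eef_rot: [0.0, -0.588, 0.809, 0.0]
wrist_force: [0.5, 0.7, -0.2]
opening: 0.681
```

```bash
python3 -c "
from h import *
favg(3); go([.5513,-.056,.2045])"
```

```text
t 11.225 F [0.73 0.21 0.57] sd [0.5  0.04 0.32] T [-0.001  0.01  -0.009] pos [ 0.55141 -0.05602  0.20449] op 0.6802 q6 1.568
t 11.225 pos [ 0.5514 -0.056   0.2045] q [-0.315  0.142  1.668 -0.     1.332  1.568] xaxis [-0.307 -0.952  0.   ] z [-0. -0. -1.] F [0.52 0.17 0.62] op 0.683
shift cm to [0.5513, -0.056, 0.2045] [ 0.    0.01 -0.  ]
```

Emit:
{"name": "drive_tool", "arguments": {"commands": [{"gripper":0.332,"dx":0,"dy":0,"dz":0,"turn":0},{"gripper":0.332,"dx":0,"dy":0,"dz":0,"turn":0}]}}

```text
time_s: 11.48
eef_pos: [0.5514, -0.056, 0.2045]
eef_rot: [-0.0, -0.589, 0.808, 0.0]
wrist_force: [-0.6, -0.5, 0.7]
opening: 0.671
```

```bash
python3 -c "
from h import *
favg(2)"
```

```text
t 11.575 F [-0.18 -0.32  0.3 ] sd [0.12 0.23 0.63] T [0.007 0.011 0.008] pos [ 0.5514  -0.056    0.20449] op 0.6715 q6 1.567
```

Emit:
{"name": "drive_tool", "arguments": {"commands": [{"gripper":0.34,"dx":0,"dy":0,"dz":0,"turn":0},{"gripper":0.34,"dx":0,"dy":0,"dz":0,"turn":0}]}}

```text
time_s: 11.82
eef_pos: [0.5514, -0.056, 0.2045]
eef_rot: [-0.0, -0.589, 0.808, 0.0]
wrist_force: [-0.3, 0.4, -0.1]
opening: 0.662
```

```bash
python3 -c "
from h import *
favg(2)"
```

```text
t 11.925 F [ 0.11  0.32 -0.39] sd [0.36 0.26 0.2 ] T [ 0.016 -0.007  0.027] pos [ 0.55142 -0.056    0.20449] op 0.6594 q6 1.567
```

Emit:
{"name": "drive_tool", "arguments": {"commands": [{"gripper":0.347,"dx":0,"dy":0,"dz":0,"turn":0},{"gripper":0.347,"dx":0,"dy":0,"dz":0,"turn":0}]}}

```text
time_s: 12.18
eef_pos: [0.5514, -0.056, 0.2045]
eef_rot: [0.0, -0.589, 0.808, -0.0]
wrist_force: [-0.6, -0.3, -0.4]
opening: 0.654
```

```bash
python3 -c "
from h import *
favg(2)"
```

```text
t 12.275 F [-0.5  -0.27 -0.25] sd [0.59 0.15 0.16] T [-0.021  0.016  0.035] pos [ 0.55141 -0.05598  0.20449] op 0.6536 q6 1.567
```

Emit:
{"name": "drive_tool", "arguments": {"commands": [{"gripper":0.353,"dx":0,"dy":0,"dz":0,"turn":0},{"gripper":0.353,"dx":0,"dy":0,"dz":0,"turn":0}]}}

```text
time_s: 12.52
eef_pos: [0.5514, -0.056, 0.2045]
eef_rot: [-0.0, -0.589, 0.808, -0.0]
wrist_force: [0.9, 0.2, 0.4]
opening: 0.649
```

```bash
python3 -c "
from h import *
favg(2)"
```

```text
t 12.625 F [ 0.12 -0.26  0.26] sd [0.05 0.5  0.63] T [-0.029 -0.009 -0.035] pos [ 0.55139 -0.056    0.20449] op 0.6485 q6 1.567
```

Emit:
{"name": "drive_tool", "arguments": {"commands": [{"gripper":0.358,"dx":0,"dy":0,"dz":0,"turn":0},{"gripper":0.358,"dx":0,"dy":0,"dz":0,"turn":0}]}}

```text
time_s: 12.88
eef_pos: [0.5514, -0.056, 0.2045]
eef_rot: [0.0, -0.589, 0.808, -0.0]
wrist_force: [0.2, 0.4, 1.0]
opening: 0.641
```

```bash
python3 -c "
from h import *
favg(2)"
```

```text
t 12.975 F [0.52 0.3  0.13] sd [0.69 0.17 0.31] T [ 0.018 -0.011  0.009] pos [ 0.55141 -0.056    0.20449] op 0.6409 q6 1.567
```

Emit:
{"name": "drive_tool", "arguments": {"commands": [{"gripper":0.364,"dx":0,"dy":0,"dz":0,"turn":0},{"gripper":0.364,"dx":0,"dy":0,"dz":0,"turn":0}]}}

```text
time_s: 13.22
eef_pos: [0.5514, -0.056, 0.2045]
eef_rot: [-0.0, -0.589, 0.808, 0.0]
wrist_force: [-0.2, 1.0, 0.9]
opening: 0.639
```

```bash
python3 -c "
from h import *
favg(3); go([.5513,-.056,.2045])"
```

```text
t 13.375 F [ 0.67 -0.19  0.42] sd [0.19 0.18 0.49] T [-0.039 -0.011  0.006] pos [ 0.55141 -0.05601  0.2045 ] op 0.6353 q6 1.567
t 13.375 pos [ 0.5514 -0.056   0.2045] q [-0.315  0.142  1.668  0.     1.332  1.567] xaxis [-0.307 -0.952 -0.   ] z [ 0.  0. -1.] F [ 0.87 -0.12  1.06] op 0.632
shift cm to [0.5513, -0.056, 0.2045] [ 0.    0.01 -0.  ]
```

Emit:
{"name": "drive_tool", "arguments": {"commands": [{"gripper":0.32,"dx":0,"dy":0,"dz":0,"turn":0},{"gripper":0.31,"dx":0,"dy":0,"dz":0,"turn":8},{"gripper":0.31,"dx":0,"dy":0,"dz":0,"turn":18},{"gripper":0.31,"dx":0,"dy":0,"dz":0,"turn":28},{"gripper":0.31,"dx":0,"dy":0,"dz":0,"turn":38},{"gripper":0.31,"dx":0,"dy":0,"dz":0,"turn":48},{"gripper":0.31,"dx":0,"dy":0,"dz":0,"turn":58},{"gripper":0.31,"dx":0,"dy":0,"dz":0,"turn":68},{"gripper":0.31,"dx":0,"dy":0,"dz":0,"turn":78},{"gripper":0.31,"dx":0,"dy":0,"dz":0,"turn":83},{"gripper":0.33,"dx":0,"dy":0,"dz":0,"turn":83},{"gripper":0.35,"dx":0,"dy":0,"dz":0,"turn":83},{"gripper":0.36,"dx":0,"dy":0,"dz":0,"turn":83},{"gripper":0.366,"dx":0,"dy":0,"dz":0,"turn":83},{"gripper":0.366,"dx":0,"dy":0,"dz":0,"turn":83}]}}

```text
time_s: 15.25
eef_pos: [0.5513, -0.056, 0.2045]
eef_rot: [-0.0, 0.095, 0.996, 0.0]
wrist_force: [-0.5, 0.1, 0.9]
opening: 0.63
```

```bash
python3 -c "
from h import *
favg(3); go([.5513,-.056,.2045])"
```

```text
t 15.4 F [-0.93 -0.11  0.39] sd [0.19 0.32 0.77] T [0.01  0.176 0.015] pos [ 0.55129 -0.056    0.20448] op 0.6348 q6 3.016
t 15.4 pos [ 0.5513 -0.056   0.2045] q [-0.315  0.142  1.668 -0.     1.332  3.016] xaxis [-0.982  0.188  0.   ] z [-2.e-04  0.e+00 -1.e+00] F [-1.19  0.12  1.25] op 0.634
shift cm to [0.5513, -0.056, 0.2045] [ 0.  0. -0.]
```

Emit:
{"name": "drive_tool", "arguments": {"commands": [{"gripper":0.366,"dx":0.02,"dy":0,"dz":0,"turn":0},{"gripper":0.372,"dx":0.02,"dy":0,"dz":0,"turn":0},{"gripper":0.38,"dx":0.02,"dy":0,"dz":0,"turn":0},{"gripper":0.38,"dx":0.02,"dy":0,"dz":0,"turn":0}]}}

```text
time_s: 15.9
eef_pos: [0.5512, -0.056, 0.2046]
eef_rot: [0.0, 0.095, 0.996, -0.0]
wrist_force: [-1.0, -0.2, 1.0]
opening: 0.621
```

```bash
python3 -c "
from h import *
favg(3)"
```

```text
t 16.05 F [-0.91  0.06  1.1 ] sd [0.48 0.66 0.49] T [0.002 0.196 0.002] pos [ 0.55124 -0.05597  0.20457] op 0.6262 q6 3.016
```

Emit:
{"name": "drive_tool", "arguments": {"commands": [{"gripper":0.4,"dx":0.02,"dy":0,"dz":0,"turn":0},{"gripper":0.45,"dx":0.02,"dy":0,"dz":0,"turn":0},{"gripper":0.45,"dx":0.02,"dy":0,"dz":0,"turn":0}]}}

```text
time_s: 16.42
eef_pos: [0.5513, -0.056, 0.2047]
eef_rot: [0.0, 0.095, 0.996, -0.0]
wrist_force: [-0.5, 1.1, 2.1]
opening: 0.618
```

```bash
python3 -c "
from h import *
favg(3)"
```

```text
t 16.575 F [ 0.14 -0.16  2.11] sd [0.39 0.64 0.2 ] T [ 0.01  -0.036  0.013] pos [ 0.55126 -0.05599  0.20469] op 0.6156 q6 3.016
```

Emit:
{"name": "drive_tool", "arguments": {"commands": [{"gripper":0.45,"dx":0.02,"dy":0,"dz":-0.01,"turn":-5},{"gripper":0.45,"dx":0.02,"dy":0,"dz":-0.03,"turn":-14},{"gripper":0.45,"dx":0.02,"dy":0,"dz":-0.05,"turn":-23},{"gripper":0.45,"dx":0.02,"dy":0,"dz":-0.067,"turn":-30},{"gripper":0.45,"dx":0.02,"dy":0,"dz":-0.067,"turn":-30}]}}

```text
time_s: 17.2
eef_pos: [0.5508, -0.0559, 0.205]
eef_rot: [-0.0, -0.166, 0.986, 0.0]
wrist_force: [-0.1, 0.2, 0.8]
opening: 0.618
```

```bash
python3 -c "
from h import *
favg(3);s=ctrl.camera('side');crop(s,265,110,100,90,8,'d1.png')"
```

```text
t 17.35 F [-0.06  0.17  1.51] sd [0.39 0.21 0.4 ] T [0.01  0.025 0.006] pos [ 0.55077 -0.05589  0.20505] op 0.6164 q6 2.494
```

View pics/d1.png

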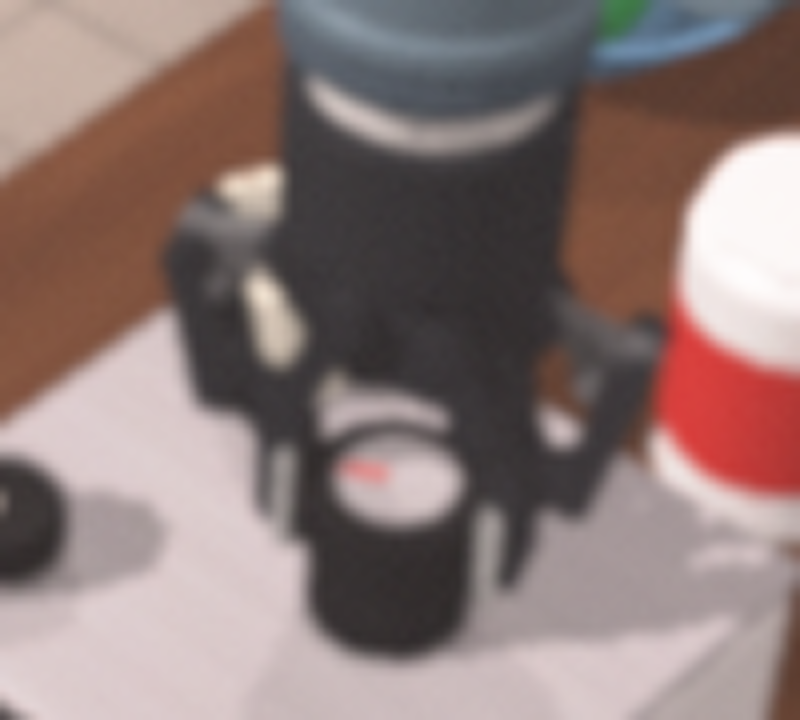

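Emit:
{"name": "drive_tool", "arguments": {"commands": [{"gripper":0.45,"dx":-0.03,"dy":-0.02,"dz":-0.01,"turn":-5},{"gripper":0.45,"dx":-0.035,"dy":-0.02,"dz":-0.033,"turn":-15},{"gripper":0.45,"dx":-0.035,"dy":-0.02,"dz":-0.056,"turn":-25},{"gripper":0.45,"dx":-0.035,"dy":-0.02,"dz":-0.078,"turn":-35},{"gripper":0.45,"dx":-0.035,"dy":-0.02,"dz":-0.1,"turn":-45},{"gripper":0.45,"dx":-0.035,"dy":-0.02,"dz":-0.122,"turn":-55},{"gripper":0.45,"dx":-0.035,"dy":-0.02,"dz":-0.144,"turn":-65},{"gripper":0.45,"dx":-0.035,"dy":-0.02,"dz":-0.167,"turn":-75},{"gripper":0.45,"dx":-0.035,"dy":-0.02,"dz":-0.178,"turn":-80},{"gripper":0.45,"dx":-0.035,"dy":-0.02,"dz":-0.178,"turn":-80}]}}

```text
time_s: 18.65
eef_pos: [0.5508, -0.0558, 0.2064]
eef_rot: [0.0, 0.761, -0.649, -0.001]
wrist_force: [0.4, 0.1, -0.9]
opening: 0.617
```

```bash
python3 -c "
from h import *
favg(3)"
```

```text
t 18.8 F [-0.1  -0.17 -0.61] sd [0.24 0.31 0.26] T [-0.011 -0.004 -0.031] pos [ 0.55097 -0.05589  0.20656] op 0.6171 q6 1.098
```

Emit:
{"name": "drive_tool", "arguments": {"commands": [{"gripper":0.45,"dx":0.01,"dy":-0.02,"dz":-0.01,"turn":-5},{"gripper":0.45,"dx":0.015,"dy":-0.03,"dz":-0.033,"turn":-15},{"gripper":0.45,"dx":0.015,"dy":-0.03,"dz":-0.056,"turn":-25},{"gripper":0.45,"dx":0.015,"dy":-0.03,"dz":-0.078,"turn":-35},{"gripper":0.45,"dx":0.015,"dy":-0.03,"dz":-0.1,"turn":-45},{"gripper":0.45,"dx":0.015,"dy":-0.03,"dz":-0.122,"turn":-55},{"gripper":0.45,"dx":0.015,"dy":-0.03,"dz":-0.144,"turn":-65},{"gripper":0.45,"dx":0.015,"dy":-0.03,"dz":-0.167,"turn":-75},{"gripper":0.45,"dx":0.015,"dy":-0.03,"dz":-0.189,"turn":-85},{"gripper":0.45,"dx":0.015,"dy":-0.03,"dz":-0.211,"turn":-95},{"gripper":0.45,"dx":0.015,"dy":-0.03,"dz":-0.233,"turn":-105},{"gripper":0.45,"dx":0.015,"dy":-0.03,"dz":-0.256,"turn":-115},{"gripper":0.45,"dx":0.015,"dy":-0.03,"dz":-0.267,"turn":-120},{"gripper":0.45,"dx":0.015,"dy":-0.03,"dz":-0.267,"turn":-120}]}}

```text
time_s: 20.55
eef_pos: [0.5515, -0.056, 0.2095]
eef_rot: [-0.0, 0.943, 0.334, -0.0]
wrist_force: [-0.3, 0.1, -0.5]
opening: 0.614
```

```bash
python3 -c "
from h import *
favg(3)"
```

```text
t 20.7 F [-0.12 -0.36 -1.59] sd [0.57 0.48 0.08] T [-0.014 -0.01   0.018] pos [ 0.55149 -0.05606  0.20954] op 0.6148 q6 -0.996
```

Emit:
{"name": "drive_tool", "arguments": {"commands": [{"gripper":0.45,"dx":0,"dy":0,"dz":-0.01,"turn":-5},{"gripper":0.45,"dx":0,"dy":0,"dz":-0.03,"turn":-15},{"gripper":0.45,"dx":0,"dy":0,"dz":-0.05,"turn":-25},{"gripper":0.45,"dx":0,"dy":0,"dz":-0.07,"turn":-35},{"gripper":0.45,"dx":0,"dy":0,"dz":-0.09,"turn":-45},{"gripper":0.45,"dx":0,"dy":0,"dz":-0.11,"turn":-55},{"gripper":0.45,"dx":0,"dy":0,"dz":-0.13,"turn":-65},{"gripper":0.45,"dx":0,"dy":0,"dz":-0.152,"turn":-75},{"gripper":0.45,"dx":0,"dy":0,"dz":-0.174,"turn":-85},{"gripper":0.45,"dx":0,"dy":0,"dz":-0.196,"turn":-95},{"gripper":0.45,"dx":0,"dy":0,"dz":-0.218,"turn":-105},{"gripper":0.45,"dx":0,"dy":0,"dz":-0.235,"turn":-113},{"gripper":0.45,"dx":0,"dy":0,"dz":-0.235,"turn":-113}]}}

```text
time_s: 22.32
eef_pos: [0.5515, -0.0561, 0.2119]
eef_rot: [-0.0, 0.242, 0.97, 0.0]
wrist_force: [-0.2, 0.7, -1.6]
opening: 0.612
```

```bash
python3 -c "
from h import *
favg(3);s=ctrl.camera('side');crop(s,265,110,100,90,8,'d2.png')"
```

```text
t 22.475 F [ 0.38 -0.09 -1.15] sd [0.66 0.2  0.47] T [0.015 0.022 0.001] pos [ 0.55151 -0.05607  0.21194] op 0.6152 q6 -2.968
```

View pics/d2.png

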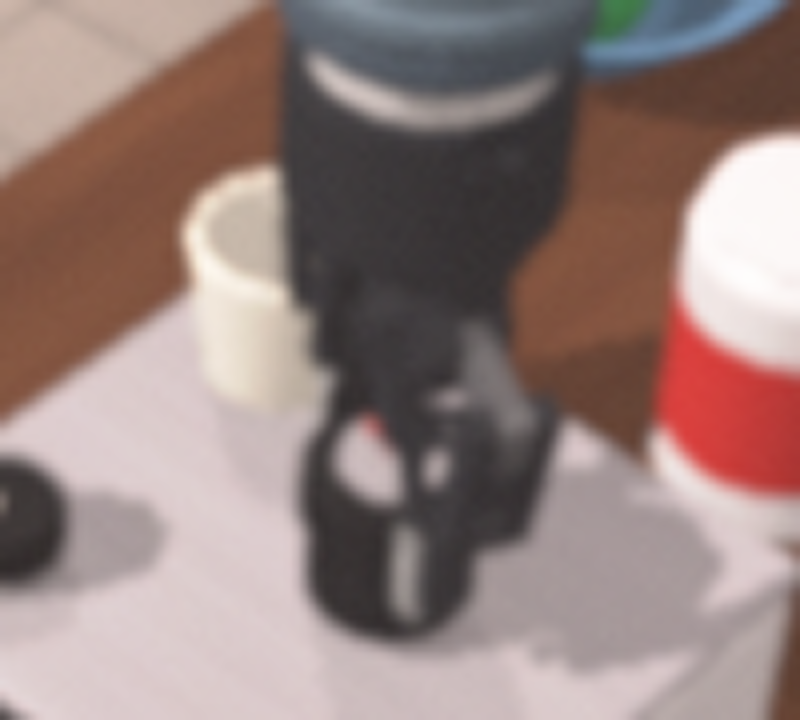

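Emit:
{"name": "drive_tool", "arguments": {"commands": [{"gripper":0.35,"dx":0,"dy":0,"dz":0,"turn":0},{"gripper":0.3,"dx":0,"dy":0,"dz":0,"turn":0},{"gripper":0.29,"dx":0,"dy":0,"dz":0,"turn":4},{"gripper":0.29,"dx":0,"dy":0,"dz":0,"turn":14},{"gripper":0.29,"dx":0,"dy":0,"dz":0,"turn":24},{"gripper":0.29,"dx":0,"dy":0,"dz":0,"turn":34},{"gripper":0.29,"dx":0,"dy":0,"dz":0,"turn":44},{"gripper":0.29,"dx":0,"dy":0,"dz":0,"turn":54},{"gripper":0.29,"dx":0,"dy":0,"dz":0,"turn":64},{"gripper":0.29,"dx":0,"dy":0,"dz":0,"turn":74},{"gripper":0.29,"dx":0,"dy":0,"dz":0,"turn":84},{"gripper":0.29,"dx":0,"dy":0,"dz":0,"turn":94},{"gripper":0.29,"dx":0,"dy":0,"dz":0,"turn":104},{"gripper":0.29,"dx":0,"dy":0,"dz":0,"turn":114},{"gripper":0.29,"dx":0,"dy":0,"dz":0,"turn":124},{"gripper":0.29,"dx":0,"dy":0,"dz":0,"turn":134},{"gripper":0.29,"dx":0,"dy":0,"dz":0,"turn":144},{"gripper":0.29,"dx":0,"dy":0,"dz":0,"turn":154},{"gripper":0.29,"dx":0,"dy":0,"dz":0,"turn":164},{"gripper":0.29,"dx":0,"dy":0,"dz":0,"turn":174}]}}

```text
time_s: 25.02
eef_pos: [0.5516, -0.0561, 0.2121]
eef_rot: [0.0, 0.981, -0.193, 0.0]
wrist_force: [-0.6, -0.0, -0.3]
opening: 0.709
```

```bash
python3 -c "
from h import *
favg(2);s=ctrl.camera('side');crop(s,265,110,100,90,8,'d3.png')"
```

```text
t 25.125 F [ 0.49 -0.23  0.08] sd [0.09 0.15 0.18] T [ 0.003 -0.007  0.024] pos [ 0.55162 -0.05609  0.2121 ] op 0.7081 q6 0.068
```

View pics/d3.png

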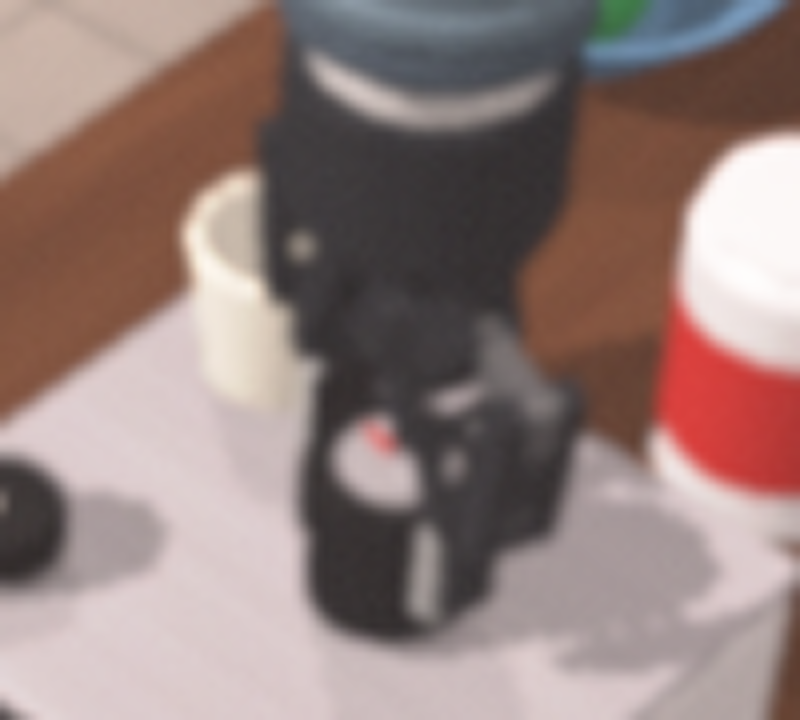

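Emit:
{"name": "drive_tool", "arguments": {"commands": [{"gripper":0.29,"dx":0,"dy":0,"dz":0,"turn":10},{"gripper":0.29,"dx":0,"dy":0,"dz":0,"turn":20},{"gripper":0.29,"dx":0,"dy":0,"dz":0,"turn":30},{"gripper":0.29,"dx":0,"dy":0,"dz":0,"turn":40},{"gripper":0.29,"dx":0,"dy":0,"dz":0,"turn":50},{"gripper":0.29,"dx":0,"dy":0,"dz":0,"turn":60},{"gripper":0.29,"dx":0,"dy":0,"dz":0,"turn":70},{"gripper":0.29,"dx":0,"dy":0,"dz":0,"turn":80},{"gripper":0.29,"dx":0,"dy":0,"dz":0,"turn":90},{"gripper":0.29,"dx":0,"dy":0,"dz":0,"turn":100},{"gripper":0.29,"dx":0,"dy":0,"dz":0,"turn":110},{"gripper":0.29,"dx":0,"dy":0,"dz":0,"turn":120},{"gripper":0.29,"dx":0,"dy":0,"dz":0,"turn":130},{"gripper":0.29,"dx":0,"dy":0,"dz":0,"turn":140},{"gripper":0.29,"dx":0,"dy":0,"dz":0,"turn":150},{"gripper":0.29,"dx":0,"dy":0,"dz":0,"turn":160},{"gripper":0.32,"dx":0,"dy":0,"dz":0,"turn":168},{"gripper":0.34,"dx":0,"dy":0,"dz":0,"turn":168},{"gripper":0.355,"dx":0,"dy":0,"dz":0,"turn":168},{"gripper":0.362,"dx":0,"dy":0,"dz":0,"turn":168}]}}

```text
time_s: 27.68
eef_pos: [0.5515, -0.0561, 0.212]
eef_rot: [0.0, 0.085, 0.996, 0.0]
wrist_force: [0.2, -0.3, -0.4]
opening: 0.636
```

```bash
python3 -c "
from h import *
favg(3)"
```

```text
t 27.825 F [-0.27  0.61  0.57] sd [0.48 0.46 0.28] T [-0.018 -0.017 -0.023] pos [ 0.55154 -0.05606  0.21197] op 0.6376 q6 2.997
```

Still centred. Closing gradually.

Emit:
{"name": "drive_tool", "arguments": {"commands": [{"gripper":0.368,"dx":0,"dy":0,"dz":0,"turn":0},{"gripper":0.375,"dx":0,"dy":0,"dz":0,"turn":0},{"gripper":0.375,"dx":0,"dy":0,"dz":0,"turn":0}]}}

```text
time_s: 28.2
eef_pos: [0.5516, -0.0561, 0.212]
eef_rot: [0.0, 0.086, 0.996, -0.0]
wrist_force: [0.1, -0.0, 0.8]
opening: 0.623
```

```bash
python3 -c "
from h import *
favg(3)"
```

```text
t 28.35 F [0.22 0.1  0.72] sd [0.27 0.29 0.16] T [ 0.046 -0.004  0.008] pos [ 0.55157 -0.05609  0.21203] op 0.6285 q6 2.998
```

Emit:
{"name": "drive_tool", "arguments": {"commands": [{"gripper":0.4,"dx":0,"dy":0,"dz":0,"turn":0},{"gripper":0.45,"dx":0,"dy":0,"dz":-0.02,"turn":0},{"gripper":0.45,"dx":0,"dy":0,"dz":-0.02,"turn":0},{"gripper":0.45,"dx":0,"dy":0,"dz":-0.03,"turn":-5},{"gripper":0.45,"dx":0,"dy":0,"dz":-0.05,"turn":-14},{"gripper":0.45,"dx":0,"dy":0,"dz":-0.07,"turn":-23},{"gripper":0.45,"dx":0,"dy":0,"dz":-0.087,"turn":-30},{"gripper":0.45,"dx":0,"dy":0,"dz":-0.087,"turn":-30}]}}

```text
time_s: 29.35
eef_pos: [0.5516, -0.0561, 0.2129]
eef_rot: [0.0, -0.174, 0.985, -0.0]
wrist_force: [0.5, 0.1, 1.7]
opening: 0.618
```

```bash
python3 -c "
from h import *
favg(3)"
```

```text
t 29.5 F [ 0.47 -0.28  0.91] sd [0.14 0.29 0.28] T [0.002 0.017 0.01 ] pos [ 0.5516  -0.0561   0.21286] op 0.6153 q6 2.477
```

Emit:
{"name": "drive_tool", "arguments": {"commands": [{"gripper":0.45,"dx":0,"dy":0,"dz":-0.025,"turn":-5},{"gripper":0.45,"dx":0,"dy":0,"dz":-0.053,"turn":-15},{"gripper":0.45,"dx":0,"dy":0,"dz":-0.076,"turn":-25},{"gripper":0.45,"dx":0,"dy":0,"dz":-0.098,"turn":-35},{"gripper":0.45,"dx":0,"dy":0,"dz":-0.12,"turn":-45},{"gripper":0.45,"dx":0,"dy":0,"dz":-0.142,"turn":-55},{"gripper":0.45,"dx":0,"dy":0,"dz":-0.164,"turn":-65},{"gripper":0.45,"dx":0,"dy":0,"dz":-0.187,"turn":-75},{"gripper":0.45,"dx":0,"dy":0,"dz":-0.198,"turn":-80},{"gripper":0.45,"dx":0,"dy":0,"dz":-0.198,"turn":-80}]}}

```text
time_s: 30.75
eef_pos: [0.5515, -0.0561, 0.2147]
eef_rot: [0.0, 0.766, -0.643, -0.0]
wrist_force: [0.2, -0.4, 1.3]
opening: 0.611
```

```bash
python3 -c "
from h import *
favg(3)"
```

```text
t 30.9 F [0.48 0.55 0.56] sd [0.6  0.4  0.26] T [-0.017  0.002  0.05 ] pos [ 0.55148 -0.05605  0.21471] op 0.6158 q6 1.081
```

Emit:
{"name": "drive_tool", "arguments": {"commands": [{"gripper":0.45,"dx":0,"dy":0,"dz":-0.025,"turn":-5},{"gripper":0.45,"dx":0,"dy":0,"dz":-0.053,"turn":-15},{"gripper":0.45,"dx":0,"dy":0,"dz":-0.076,"turn":-25},{"gripper":0.45,"dx":0,"dy":0,"dz":-0.098,"turn":-35},{"gripper":0.45,"dx":0,"dy":0,"dz":-0.12,"turn":-45},{"gripper":0.45,"dx":0,"dy":0,"dz":-0.142,"turn":-55},{"gripper":0.45,"dx":0,"dy":0,"dz":-0.164,"turn":-65},{"gripper":0.45,"dx":0,"dy":0,"dz":-0.187,"turn":-75},{"gripper":0.45,"dx":0,"dy":0,"dz":-0.209,"turn":-85},{"gripper":0.45,"dx":0,"dy":0,"dz":-0.231,"turn":-95},{"gripper":0.45,"dx":0,"dy":0,"dz":-0.242,"turn":-100},{"gripper":0.45,"dx":0,"dy":0,"dz":-0.242,"turn":-100}]}}

```text
time_s: 32.4
eef_pos: [0.5514, -0.0561, 0.217]
eef_rot: [-0.0, 0.985, 0.174, -0.0]
wrist_force: [0.3, -0.4, 0.3]
opening: 0.614
```

```bash
python3 -c "
from h import *
favg(3)"
```

```text
t 32.55 F [ 0.23 -0.07  0.41] sd [0.3  0.25 0.3 ] T [-0.015  0.039 -0.023] pos [ 0.5514  -0.05606  0.21704] op 0.615 q6 -0.665
```

Emit:
{"name": "drive_tool", "arguments": {"commands": [{"gripper":0.45,"dx":0,"dy":0,"dz":-0.025,"turn":-5},{"gripper":0.45,"dx":0,"dy":0,"dz":-0.053,"turn":-15},{"gripper":0.45,"dx":0,"dy":0,"dz":-0.076,"turn":-25},{"gripper":0.45,"dx":0,"dy":0,"dz":-0.098,"turn":-35},{"gripper":0.45,"dx":0,"dy":0,"dz":-0.12,"turn":-45},{"gripper":0.45,"dx":0,"dy":0,"dz":-0.142,"turn":-55},{"gripper":0.45,"dx":0,"dy":0,"dz":-0.164,"turn":-65},{"gripper":0.45,"dx":0,"dy":0,"dz":-0.187,"turn":-75},{"gripper":0.45,"dx":0,"dy":0,"dz":-0.209,"turn":-85},{"gripper":0.45,"dx":0,"dy":0,"dz":-0.231,"turn":-95},{"gripper":0.45,"dx":0,"dy":0,"dz":-0.253,"turn":-105},{"gripper":0.45,"dx":0,"dy":0,"dz":-0.264,"turn":-110},{"gripper":0.45,"dx":0,"dy":0,"dz":-0.264,"turn":-110}]}}

```text
time_s: 34.17
eef_pos: [0.5514, -0.056, 0.2196]
eef_rot: [-0.0, 0.422, 0.906, -0.0]
wrist_force: [0.2, 0.3, 0.4]
opening: 0.613
```

```bash
python3 -c "
from h import *
favg(3);s=ctrl.camera('side');crop(s,265,110,100,90,8,'d4.png')"
```

```text
t 34.325 F [ 0.09  0.08 -1.21] sd [0.21 0.17 0.42] T [-0.009 -0.029 -0.015] pos [ 0.55142 -0.05602  0.21966] op 0.6182 q6 -2.585
```

View pics/d4.png

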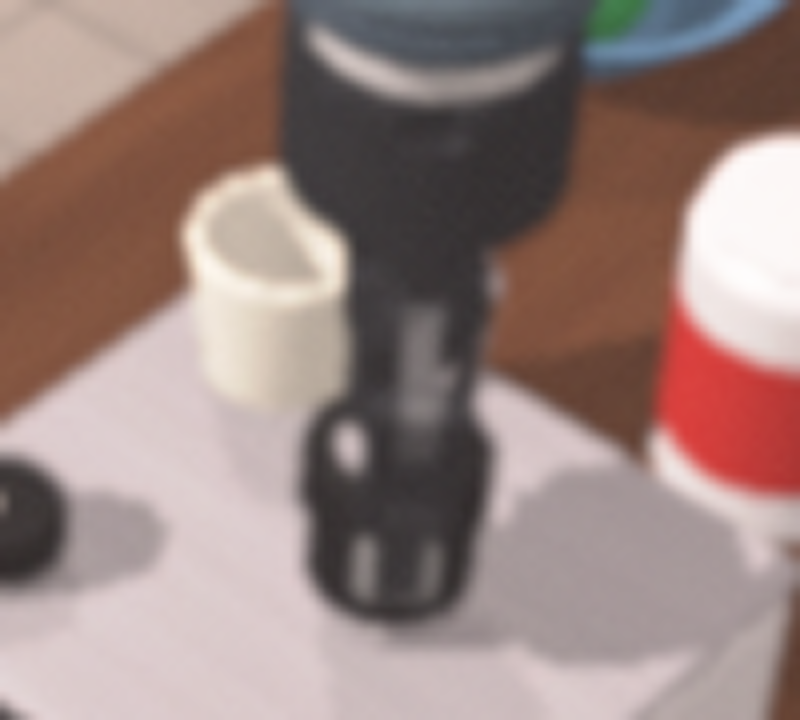

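Emit:
{"name": "drive_tool", "arguments": {"commands": [{"gripper":0.45,"dx":0,"dy":0,"dz":-0.05,"turn":-5},{"gripper":0.45,"dx":0,"dy":0,"dz":-0.1,"turn":-10},{"gripper":0.45,"dx":0,"dy":0,"dz":-0.12,"turn":-10},{"gripper":0.45,"dx":0,"dy":0,"dz":-0.12,"turn":-10}]}}

```text
time_s: 34.88
eef_pos: [0.5515, -0.056, 0.221]
eef_rot: [-0.0, 0.342, 0.94, 0.0]
wrist_force: [0.9, 0.8, -0.9]
opening: 0.619
```

```bash
python3 -c "
from h import *
favg(3)"
```

```text
t 35.025 F [ 0.15  0.46 -0.72] sd [0.46 0.62 0.49] T [-0.008  0.005  0.01 ] pos [ 0.55151 -0.05605  0.22103] op 0.6141 q6 -2.76
```

Free (the force stays at the cap's weight). Lifting slowly, straight up.

Emit:
{"name": "drive_tool", "arguments": {"commands": [{"gripper":0.45,"dx":0,"dy":0,"dz":-0.15,"turn":0},{"gripper":0.45,"dx":0,"dy":0,"dz":-0.3,"turn":0},{"gripper":0.45,"dx":0,"dy":0,"dz":-0.6,"turn":0},{"gripper":0.45,"dx":0,"dy":0,"dz":-1.0,"turn":0},{"gripper":0.45,"dx":0,"dy":0,"dz":-1.6,"turn":0},{"gripper":0.45,"dx":0,"dy":0,"dz":-2.4,"turn":0},{"gripper":0.45,"dx":0,"dy":0,"dz":-3.4,"turn":0},{"gripper":0.45,"dx":0,"dy":0,"dz":-4.6,"turn":0},{"gripper":0.45,"dx":0,"dy":0,"dz":-5.6,"turn":0},{"gripper":0.45,"dx":0,"dy":0,"dz":-6,"turn":0},{"gripper":0.45,"dx":0,"dy":0,"dz":-6,"turn":0}]}}

```text
time_s: 36.4
eef_pos: [0.5516, -0.0561, 0.2814]
eef_rot: [0.0, 0.341, 0.94, 0.0]
wrist_force: [0.4, -0.1, -1.5]
opening: 0.616
```

```bash
python3 -c "
from h import *
favg(2);s=ctrl.camera('side');crop(s,250,80,120,120,6,'d5.png'); go([.4192,.310,.28])"
```

```text
t 36.5 F [ 0.14  0.09 -1.65] sd [0.29 0.62 0.13] T [-0.006 -0.009 -0.005] pos [ 0.55135 -0.05601  0.28078] op 0.6165 q6 -2.761
t 36.55 pos [ 0.5512 -0.056   0.2805] q [-0.315  0.085  1.577  0.     1.481 -2.761] xaxis [-0.768  0.641  0.001] z [-9.e-04  3.e-04 -1.e+00] F [ 0.19 -0.1  -1.42] op 0.618
shift cm to [0.4192, 0.31, 0.28] [33.59 19.63  0.08]
```

View pics/d5.png

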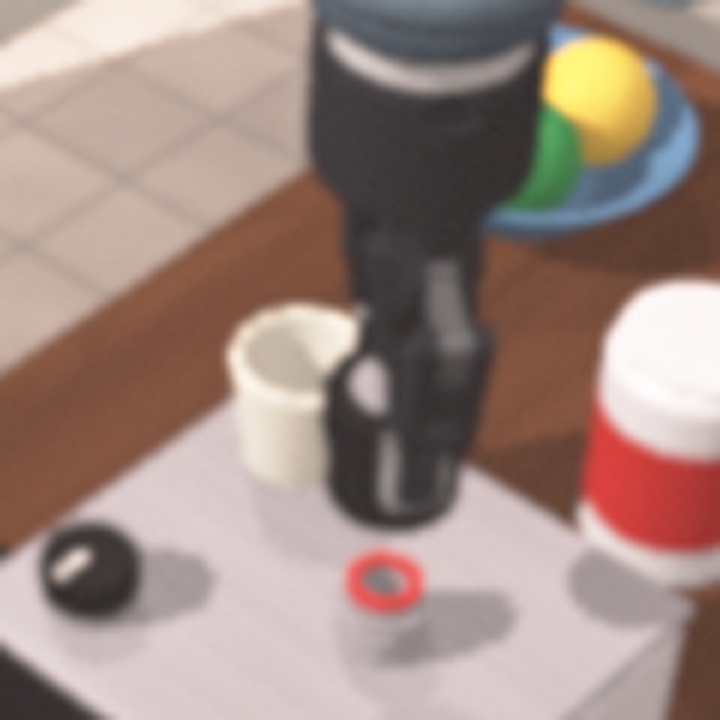

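Emit:
{"name": "drive_tool", "arguments": {"commands": [{"gripper":0.45,"dx":0.8,"dy":0.5,"dz":0,"turn":0},{"gripper":0.45,"dx":2.5,"dy":1.5,"dz":0,"turn":0},{"gripper":0.45,"dx":5,"dy":2.9,"dz":0,"turn":0},{"gripper":0.45,"dx":8,"dy":4.7,"dz":0,"turn":0},{"gripper":0.45,"dx":11,"dy":6.4,"dz":0,"turn":0},{"gripper":0.45,"dx":14,"dy":8.2,"dz":0,"turn":0},{"gripper":0.45,"dx":17,"dy":9.9,"dz":0,"turn":0},{"gripper":0.45,"dx":20,"dy":11.7,"dz":0,"turn":0},{"gripper":0.45,"dx":23,"dy":13.4,"dz":0,"turn":0},{"gripper":0.45,"dx":26,"dy":15.2,"dz":0,"turn":0},{"gripper":0.45,"dx":29,"dy":16.9,"dz":0,"turn":0},{"gripper":0.45,"dx":31.5,"dy":18.4,"dz":0,"turn":0},{"gripper":0.45,"dx":33,"dy":19.3,"dz":0,"turn":0},{"gripper":0.45,"dx":33.6,"dy":19.6,"dz":0,"turn":0},{"gripper":0.45,"dx":33.6,"dy":19.6,"dz":0,"turn":0}]}}

```text
time_s: 38.42
eef_pos: [0.4191, 0.3097, 0.281]
eef_rot: [0.0, 0.341, 0.94, -0.0]
wrist_force: [-0.4, -0.9, -0.5]
opening: 0.617
```

```bash
python3 -c "
from h import *
favg(2);go([.419,.310,.05])"
```

```text
t 38.525 F [-0.54 -0.33 -1.33] sd [0.13 0.31 0.13] T [-0.021 -0.005  0.005] pos [0.41942 0.3092  0.28102] op 0.6134 q6 -2.038
t 38.525 pos [0.4195 0.3091 0.281 ] q [ 0.407  0.008  1.656 -0.     1.478 -2.038] xaxis [-0.767  0.642 -0.   ] z [-0.e+00 -4.e-04 -1.e+00] F [-0.67 -0.64 -1.2 ] op 0.615
shift cm to [0.419, 0.31, 0.05] [ 0.1   0.05 23.1 ]
```

Emit:
{"name": "drive_tool", "arguments": {"commands": [{"gripper":0.45,"dx":0.05,"dy":0,"dz":1,"turn":0},{"gripper":0.45,"dx":0.05,"dy":0,"dz":3.5,"turn":0},{"gripper":0.45,"dx":0.05,"dy":0,"dz":7,"turn":0},{"gripper":0.45,"dx":0.05,"dy":0,"dz":11,"turn":0},{"gripper":0.45,"dx":0.05,"dy":0,"dz":15,"turn":0},{"gripper":0.45,"dx":0.05,"dy":0,"dz":18.5,"turn":0},{"gripper":0.45,"dx":0.05,"dy":0,"dz":21.5,"turn":0},{"gripper":0.45,"dx":0.05,"dy":0,"dz":23,"turn":0},{"gripper":0.45,"dx":0.05,"dy":0,"dz":23.5,"turn":0},{"gripper":0.45,"dx":0.05,"dy":0,"dz":23.5,"turn":0}]}}

```text
time_s: 39.78
eef_pos: [0.4194, 0.3102, 0.0466]
eef_rot: [0.0, 0.341, 0.94, 0.0]
wrist_force: [0.9, 0.1, -1.4]
opening: 0.613
```

```bash
python3 -c "
from h import *
favg(3);go([.419,.310,.0025])
s=ctrl.camera('side');crop(s,190,300,120,120,6,'e1.png')"
```

```text
t 39.925 F [-0.29  0.37 -1.07] sd [0.3  0.38 0.25] T [-0.038 -0.016  0.002] pos [0.41977 0.31043 0.04717] op 0.6146 q6 -2.037
t 39.925 pos [0.4198 0.3105 0.0473] q [ 0.409  0.28   1.861  0.     0.998 -2.037] xaxis [-0.768  0.641 -0.001] z [ 2.1e-03  9.0e-04 -1.0e+00] F [-0.65 -0.1  -0.73] op 0.618
shift cm to [0.419, 0.31, 0.0025] [ 0.03 -0.1   4.48]
```

View pics/e1.png

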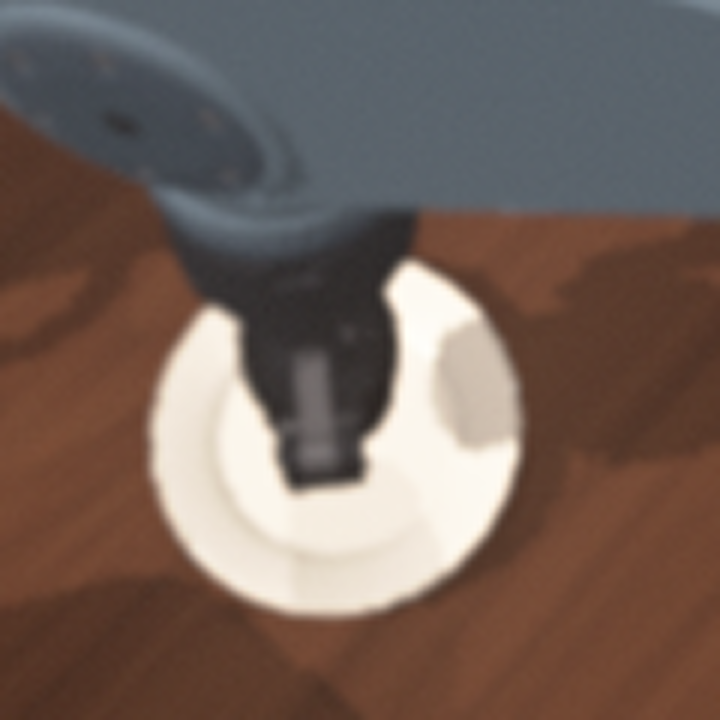

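Emit:
{"name": "drive_tool", "arguments": {"commands": [{"gripper":0.45,"dx":0.03,"dy":-0.05,"dz":0.7,"turn":0},{"gripper":0.45,"dx":0.03,"dy":-0.05,"dz":1.6,"turn":0},{"gripper":0.45,"dx":0.03,"dy":-0.05,"dz":2.5,"turn":0},{"gripper":0.45,"dx":0.03,"dy":-0.05,"dz":3.2,"turn":0},{"gripper":0.45,"dx":0.03,"dy":-0.05,"dz":3.6,"turn":0},{"gripper":0.45,"dx":0.03,"dy":-0.05,"dz":3.8,"turn":0},{"gripper":0.45,"dx":0.03,"dy":-0.05,"dz":3.8,"turn":0},{"gripper":0.45,"dx":0.03,"dy":-0.05,"dz":3.8,"turn":0}]}}

```text
time_s: 40.98
eef_pos: [0.4186, 0.31, 0.0083]
eef_rot: [0.0, 0.341, 0.94, 0.0]
wrist_force: [0.3, -0.1, -1.2]
opening: 0.621
```

```bash
python3 -c "
from h import *
favg(3);go([.419,.310,.0025])
s=ctrl.camera('side');crop(s,190,300,120,120,6,'e2.png')"
```

```text
t 41.125 F [ 0.07  0.02 -1.82] sd [0.17 0.34 0.52] T [-0.029  0.007 -0.009] pos [0.41852 0.30997 0.00836] op 0.6159 q6 -2.037
t 41.125 pos [0.4185 0.31   0.0083] q [ 0.409  0.347  1.873 -0.     0.92  -2.037] xaxis [-0.768  0.641 -0.   ] z [ 5.e-04  2.e-04 -1.e+00] F [-0.04  0.22 -2.47] op 0.618
shift cm to [0.419, 0.31, 0.0025] [-0.04  0.04  0.58]
```

View pics/e2.png

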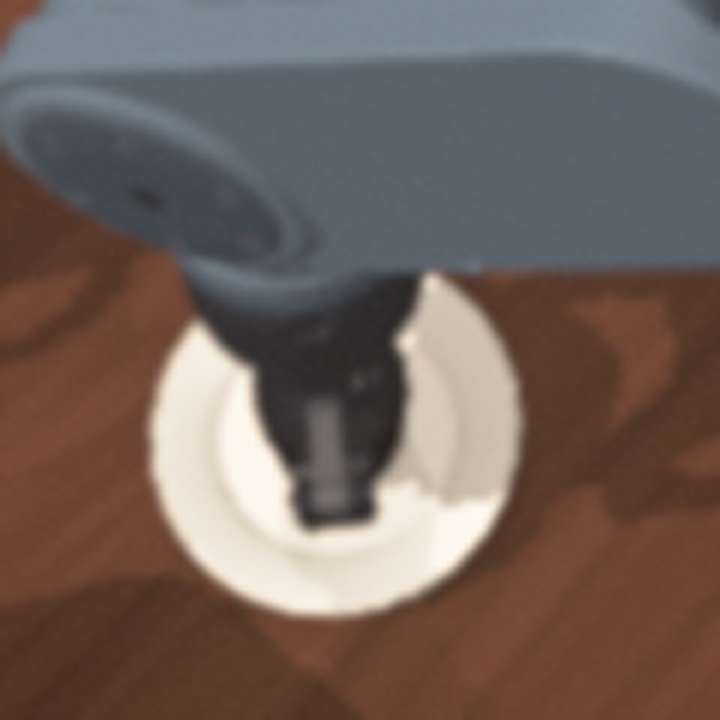

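Emit:
{"name": "drive_tool", "arguments": {"commands": [{"gripper":0.45,"dx":-0.04,"dy":0.04,"dz":0.1,"turn":0},{"gripper":0.45,"dx":-0.04,"dy":0.04,"dz":0.2,"turn":0},{"gripper":0.45,"dx":-0.04,"dy":0.04,"dz":0.3,"turn":0},{"gripper":0.45,"dx":-0.04,"dy":0.04,"dz":0.3,"turn":0}]}}

```text
time_s: 41.68
eef_pos: [0.4187, 0.3099, 0.0049]
eef_rot: [-0.0, 0.341, 0.94, -0.0]
wrist_force: [0.4, 0.4, -0.8]
opening: 0.616
```

```bash
python3 -c "
from h import *
favg(2)"
```

```text
t 41.775 F [ 0.06  0.18 -0.61] sd [0.22 0.48 0.04] T [0.015 0.015 0.035] pos [0.41881 0.3099  0.00502] op 0.6167 q6 -2.037
```

Emit:
{"name": "drive_tool", "arguments": {"commands": [{"gripper":0.45,"dx":0,"dy":0,"dz":0.05,"turn":0},{"gripper":0.45,"dx":0,"dy":0,"dz":0.1,"turn":0},{"gripper":0.45,"dx":0,"dy":0,"dz":0.1,"turn":0}]}}

```text
time_s: 42.15
eef_pos: [0.4188, 0.3099, 0.004]
eef_rot: [-0.0, 0.341, 0.94, -0.0]
wrist_force: [-0.7, 0.5, -1.9]
opening: 0.614
```

```bash
python3 -c "
from h import *
favg(2)"
```

```text
t 42.25 F [ 0.06  0.35 -0.59] sd [0.27 0.19 0.15] T [0.013 0.034 0.008] pos [0.41884 0.30993 0.00406] op 0.6107 q6 -2.037
```

Emit:
{"name": "drive_tool", "arguments": {"commands": [{"gripper":0.45,"dx":0,"dy":0,"dz":0.05,"turn":0},{"gripper":0.45,"dx":0,"dy":0,"dz":0.05,"turn":0}]}}

```text
time_s: 42.5
eef_pos: [0.4189, 0.31, 0.0039]
eef_rot: [0.0, 0.341, 0.94, 0.0]
wrist_force: [-1.6, -0.9, 4.1]
opening: 0.617
```

```bash
python3 -c "
from h import *
favg(3)"
```

```text
t 42.65 F [-2.33 -0.86  5.26] sd [0.17 0.13 0.63] T [-0.156  0.302 -0.04 ] pos [0.41894 0.30996 0.0039 ] op 0.6153 q6 -2.037
```

Emit:
{"name": "drive_tool", "arguments": {"commands": [{"gripper":0.45,"dx":0,"dy":0,"dz":0.05,"turn":0},{"gripper":0.45,"dx":0,"dy":0,"dz":0.05,"turn":0}]}}

```text
time_s: 42.9
eef_pos: [0.4189, 0.31, 0.0038]
eef_rot: [0.0, 0.341, 0.94, -0.0]
wrist_force: [-4.3, -2.5, 11.2]
opening: 0.614
```

```bash
python3 -c "
from h import *
favg(3)"
```

```text
t 43.05 F [-4.3  -2.16 10.97] sd [0.47 0.25 0.42] T [-0.328  0.628 -0.024] pos [0.41895 0.30999 0.00386] op 0.6162 q6 -2.037
```

Emit:
{"name": "drive_tool", "arguments": {"commands": [{"gripper":0.45,"dx":0,"dy":0,"dz":0.05,"turn":0},{"gripper":0.45,"dx":0,"dy":0,"dz":0.05,"turn":0}]}}

```text
time_s: 43.3
eef_pos: [0.419, 0.31, 0.0038]
eef_rot: [0.0, 0.341, 0.94, -0.0]
wrist_force: [-6.5, -3.7, 16.0]
opening: 0.619
```

```bash
python3 -c "
from h import *
favg(3)"
```

```text
t 43.45 F [-5.85 -3.42 15.61] sd [0.42 0.24 0.32] T [-0.514  0.909 -0.029] pos [0.41897 0.31    0.00383] op 0.6149 q6 -2.037
```

Emit:
{"name": "drive_tool", "arguments": {"commands": [{"gripper":0.45,"dx":0,"dy":0,"dz":-0.07,"turn":0},{"gripper":0.45,"dx":0,"dy":0,"dz":-0.12,"turn":0},{"gripper":0.45,"dx":0,"dy":0,"dz":-0.12,"turn":0}]}}

```text
time_s: 43.82
eef_pos: [0.4189, 0.31, 0.0039]
eef_rot: [0.0, 0.341, 0.94, 0.0]
wrist_force: [-2.5, -0.4, 4.8]
opening: 0.612
```

```bash
python3 -c "
from h import *
favg(3)
s=ctrl.camera('side');crop(s,190,300,120,120,6,'e3.png')"
```

```text
t 43.975 F [-1.87 -0.66  5.19] sd [0.09 0.24 0.39] T [-0.188  0.31  -0.003] pos [0.41892 0.30995 0.00388] op 0.6163 q6 -2.037
```

View pics/e3.png

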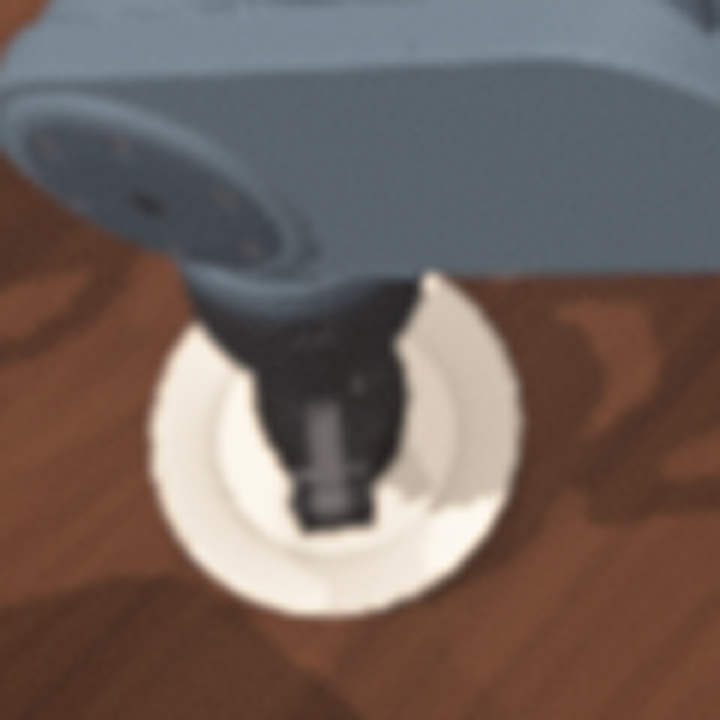

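Contact is confirmed and the saucer hasn't moved. I'll take off the remaining load before letting go.

Emit:
{"name": "drive_tool", "arguments": {"commands": [{"gripper":0.45,"dx":0,"dy":0,"dz":-0.04,"turn":0},{"gripper":0.45,"dx":0,"dy":0,"dz":-0.04,"turn":0}]}}

```text
time_s: 44.28
eef_pos: [0.4189, 0.3099, 0.0039]
eef_rot: [0.0, 0.341, 0.94, 0.0]
wrist_force: [0.1, -0.3, -0.3]
opening: 0.613
```

```bash
python3 -c "
from h import *
favg(3)"
```

```text
t 44.425 F [-0.39 -0.07 -0.16] sd [0.23 0.22 0.35] T [ 0.007 -0.01   0.024] pos [0.41885 0.30989 0.00394] op 0.6169 q6 -2.037
```

Emit:
{"name": "drive_tool", "arguments": {"commands": [{"gripper":0.38,"dx":0,"dy":0,"dz":0,"turn":0},{"gripper":0.35,"dx":0,"dy":0,"dz":0,"turn":0},{"gripper":0.32,"dx":0,"dy":0,"dz":0,"turn":0},{"gripper":0.25,"dx":0,"dy":0,"dz":0,"turn":0},{"gripper":0.18,"dx":0,"dy":0,"dz":0,"turn":0},{"gripper":0.18,"dx":0,"dy":0,"dz":0,"turn":0}]}}

```text
time_s: 45.18
eef_pos: [0.4189, 0.3099, 0.0042]
eef_rot: [0.0, 0.341, 0.94, 0.0]
wrist_force: [0.1, -0.2, -0.5]
opening: 0.817
```

```bash
python3 -c "
from h import *
favg(2)
s=ctrl.camera('side');crop(s,190,300,120,120,6,'e4.png')"
```

```text
t 45.275 F [-0.06  0.12  0.24] sd [0.13 0.44 0.28] T [ 0.017 -0.024 -0.015] pos [0.41889 0.30994 0.0042 ] op 0.8205 q6 -2.037
```

View pics/e4.png

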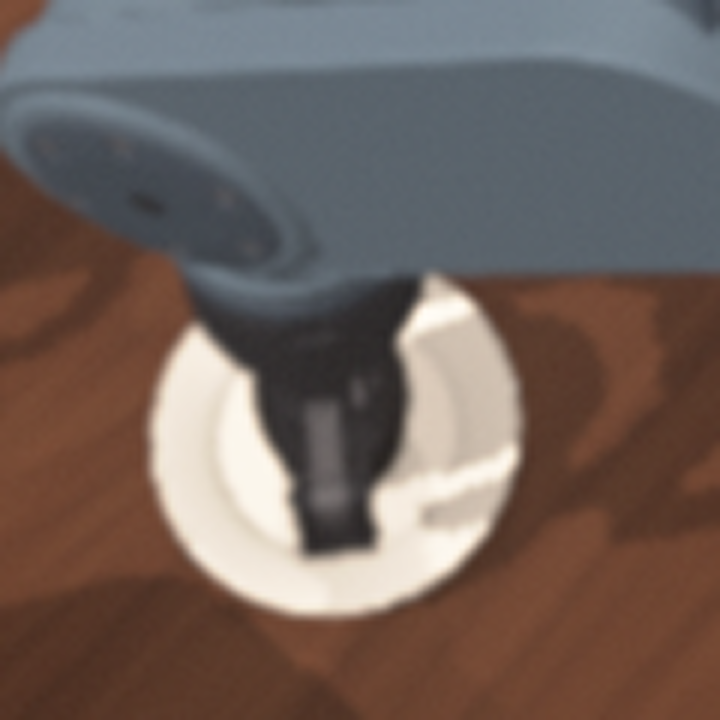

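Released with no residual force. Lifting straight up slowly, then clear.

Emit:
{"name": "drive_tool", "arguments": {"commands": [{"gripper":0.15,"dx":0,"dy":0,"dz":-0.3,"turn":0},{"gripper":0.15,"dx":0,"dy":0,"dz":-1,"turn":0},{"gripper":0.15,"dx":0,"dy":0,"dz":-2,"turn":0},{"gripper":0.15,"dx":0,"dy":0,"dz":-4,"turn":0},{"gripper":0.15,"dx":0,"dy":0,"dz":-7,"turn":0},{"gripper":0.15,"dx":0,"dy":0,"dz":-11,"turn":0},{"gripper":0.15,"dx":0,"dy":0,"dz":-15,"turn":0},{"gripper":0.15,"dx":0,"dy":0,"dz":-19,"turn":0},{"gripper":0.15,"dx":0,"dy":0,"dz":-22,"turn":0},{"gripper":0.15,"dx":0,"dy":0,"dz":-24,"turn":0},{"gripper":0.15,"dx":0,"dy":0,"dz":-24,"turn":0},{"gripper":0.15,"dx":0,"dy":0,"dz":-24,"turn":0}]}}

```text
time_s: 46.82
eef_pos: [0.4184, 0.3097, 0.2435]
eef_rot: [-0.0, 0.341, 0.94, -0.0]
wrist_force: [0.1, -0.5, -0.3]
opening: 0.849
```

```bash
python3 -c "
from h import *
go([.419,.15,.25])
s=ctrl.camera('side');a=crop(s,190,300,120,120,5,'e5.png');cv2.imwrite('pics/s9.png',s['image'][:,:,::-1])"
```

```text
t 46.825 pos [0.4184 0.3097 0.2435] q [ 0.409  0.033  1.706 -0.     1.404 -2.037] xaxis [-0.768  0.641  0.   ] z [-8.e-04 -4.e-04 -1.e+00] F [ 0.13 -0.46 -0.25] op 0.849
shift cm to [0.419, 0.15, 0.25] [-10.28 -12.22  -0.64]
```

View pics/s9.png

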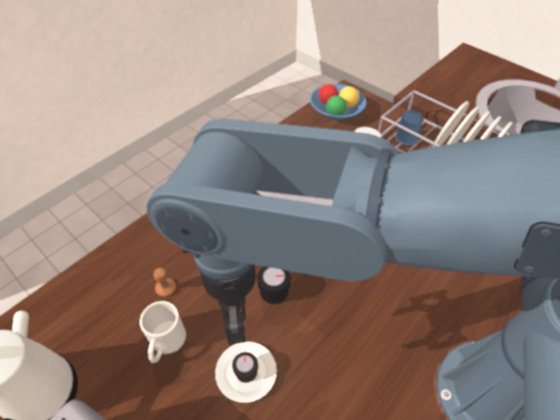

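Emit:
{"name": "drive_tool", "arguments": {"commands": [{"gripper":0.15,"dx":-0.5,"dy":-2,"dz":-1,"turn":0},{"gripper":0.15,"dx":-1.5,"dy":-5,"dz":-2,"turn":0},{"gripper":0.15,"dx":-2.5,"dy":-8.5,"dz":-3,"turn":0},{"gripper":0.15,"dx":-3.5,"dy":-12,"dz":-4,"turn":0},{"gripper":0.15,"dx":-4.5,"dy":-15,"dz":-4,"turn":0},{"gripper":0.15,"dx":-5,"dy":-17,"dz":-4,"turn":0},{"gripper":0.15,"dx":-5,"dy":-17,"dz":-4,"turn":0},{"gripper":0.15,"dx":-5,"dy":-17,"dz":-4,"turn":0}]}}

```text
time_s: 47.88
eef_pos: [0.3483, 0.1477, 0.2837]
eef_rot: [-0.0, 0.341, 0.94, -0.0]
wrist_force: [0.6, -0.3, -0.8]
opening: 0.849
```

Run:
```python
from h import *
t=ctrl.camera('top');s=ctrl.camera('side')
go([.35,.15,.28])
cv2.imwrite('pics/t9.png',t['image'][:,:,::-1]); 
for nm,cc,box in(("top",t,(150,240,70,70)),("side",s,(205,335,85,75))):
    x,y,w,h=box; im=cc["image"][y:y+h,x:x+w].min(2); m=(im>130).astype(np.uint8)
    cs,_=cv2.findContours(m,cv2.RETR_EXTERNAL,cv2.CHAIN_APPROX_NONE); k=max(cs,key=cv2.contourArea)[:,0]+[x,y]
    P=np.array([atz(cc,u,v,.015)[:2] for u,v in k]); print(nm,"saucer",(P.max(0)+P.min(0))/2,P.max(0)-P.min(0))
    f=np.zeros((h,w),np.uint8); cv2.fillConvexPoly(f,cv2.convexHull((k-[x,y]).astype(np.int32)),1); f=cv2.erode(f,np.ones((7,7)))
    d=((cc["image"][y:y+h,x:x+w].max(2)<100)&(f>0)).astype(np.uint8)
    n,l,stt,ce=cv2.connectedComponentsWithStats(d); i=1+np.argmax(stt[1:,4]); ys,xs=np.nonzero(l==i)
    hl=cv2.convexHull(np.c_[xs,ys].astype(np.int32)); f2=np.zeros((h,w),np.uint8); cv2.fillConvexPoly(f2,hl,1); 
    import fit
    def cost(p): return np.abs(fit.hullmask(cc,p[0],p[1],.006,(420,560))[y:y+h,x:x+w]-f2).sum()
    r=fit.minimize(cost,[.419,.31],method="Nelder-Mead",options=dict(initial_simplex=[[.419,.31],[.423,.31],[.419,.314]],xatol=1e-4)); print("cap",r.x,r.fun,f2.sum())
```

```text
t 47.975 pos [0.3484 0.1479 0.2838] q [ 0.085 -0.353  1.958  0.     1.537 -2.362] xaxis [-0.768  0.64   0.001] z [-8.e-04  2.e-04 -1.e+00] F [-0.09 -0.15  0.04] op 0.849
shift cm to [0.35, 0.15, 0.28] [0.01 0.26 0.38]
top saucer [0.4192901  0.31014692] [0.13082777 0.12912351]
cap [0.42201172 0.30807031] 79.19999999999999 270
side saucer [0.4175797  0.31135405] [0.13048355 0.1315623 ]
cap [0.41947754 0.30906445] 130.0156862745098 563
```

View pics/t9.png

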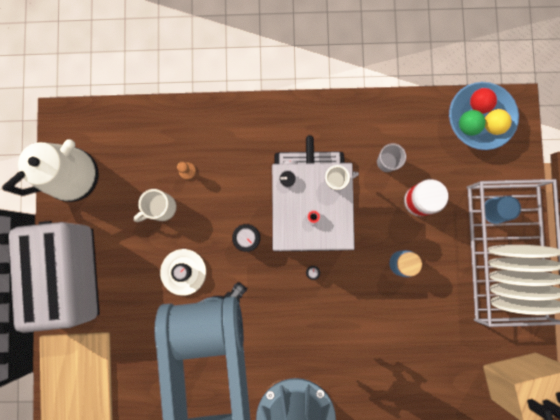

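Run:
```python
from h import *
t=ctrl.camera('top');s=ctrl.camera('side'); out=[]
for cc,(x,y),c,sc in((t,(155,243),(.4192,.3101),None),(s,(215,343),(.4176,.3113),None)):
    im=cv2.resize(cc["image"][y:y+62,x:x+62,::-1],None,fx=6,fy=6,interpolation=cv2.INTER_CUBIC)
    for r,z,col in((.065,.015,(0,160,0)),(.027,.055,(0,0,255)),(.0245,.006,(255,0,0))):
        p=np.array([(proj(cc,[c[0]+r*np.cos(a),c[1]+r*np.sin(a),z])+.5-[x,y])*6 for a in np.linspace(0,6.28,60)]).astype(int); cv2.polylines(im,[p],True,col,1)
    out.append(im)
cv2.imwrite('pics/f.png',np.hstack(out))
```

```text
(no output)
```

View pics/f.png

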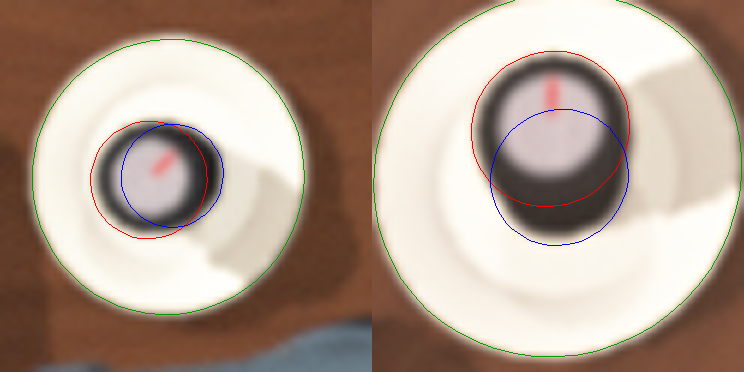

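```bash
python3 -c "
from bench import ctrl
print(ctrl.hand_in(), ctrl.get_obs()['time_s'])"
```

```text
the job is handed in; nothing more can be done
the job is handed in; nothing more can be done
```

The cap is off the filler neck and standing upright, knob up, in the middle of the saucer. I handed the job in at about 48 s of the 72 s allowed, and no verdict was shown.

- **Unscrewing:** I centred the jaws on the knob by light contact in two directions. I then turned the cap about 673° anticlockwise in two grips, raising the tool 8 mm per turn to follow the thread. At every check the wrist force stayed within about 2 N, and the cap stayed in the grip as it came free. The force on the neck itself cannot be measured, only the wrist force.
- **Setting down:** The first touch on the saucer was harder than I intended. I queued three 0.5 mm steps without reading the force in between, and it reached about 16 N. I backed off to nearly zero before opening the jaws, and the saucer did not move.
- **Last pictures:** The saucer is where it was at the start. The cap's outline sits within about 1–2 mm of the saucer's centre by overlay in both views. An automatic outline fit put it about 3 mm off, but that fit was poor, so I went by the overlay. Everything else visible in the top view looks unmoved, and the gripper is clear of everything.
- **Disagreement:** In the pictures the fingertips appeared about 23 mm higher, relative to the stated tool point, than the interface text says. I set the grip height from the pictures and checked it by contact.

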